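# Load the slide-out kit rack from the hook stand and lock it

## Task

Load the repair kit: pull up the spring pin that locks the grey cabinet's rack, turn it until it parks up in its rest notch and let go, then slide the rack fully out. Take every clamshell pack off the hook stand, lifting it over the peg's upturned tip, and stand each upright in its own slot of the rack, and set the battery upright in the rack's open bin. Then slide the rack fully home, turn the pin back so that it springs down and locks the rack, and leave the multimeter, flux bottle and solder spool where they are.

Things in the scene. Friction and masses are not known exactly. Their poses are not given: they have to be found in the camera images.
- pack1: clamshell pack, 110 mm tall, 64 wide (y); origin at its underside's centre. To z 44 a clear box 26 mm thick (x), above it a cardboard header 10 mm thick to z 110. Hang hole 26 mm wide, z 48 to 74; pinch the solid header above it across its 10 mm (along x). Hangs upright on a peg by the hole's top edge. 90 g. Two or three are present, on any pegs; absent ones read None
- pack2: clamshell pack, 110 mm tall, 64 wide (y); origin at its underside's centre. To z 44 a clear box 26 mm thick (x), above it a cardboard header 10 mm thick to z 110. Hang hole 26 mm wide, z 48 to 74; pinch the solid header above it across its 10 mm (along x). Hangs upright on a peg by the hole's top edge. 90 g. Two or three are present, on any pegs; absent ones read None
- pack3: clamshell pack, 110 mm tall, 64 wide (y); origin at its underside's centre. To z 44 a clear box 26 mm thick (x), above it a cardboard header 10 mm thick to z 110. Hang hole 26 mm wide, z 48 to 74; pinch the solid header above it across its 10 mm (along x). Hangs upright on a peg by the hole's top edge. 90 g. Two or three are present, on any pegs; absent ones read None
- stand: fixed white hook stand; origin on the bench under its bar (along y, x -10 to 10, top z 167 mm). 3 steel pegs, 6 mm thick, at y -85, 0, 85 run along -x to x -100, top side z 160; the end turns up at x -103 to z 170. A pack hangs near x -60 (-52 to -68), its origin at z 86, its x along the stand's. To come off, raise it 11 to 19 mm (14 is best), then move it 60 mm or more along the stand's -x
- peg1 (a point): top of the upturned tip of peg 1 (stand's y -85 mm); axes of the stand
- peg2 (a point): top of the upturned tip of peg 2 (stand's y 0 mm); axes of the stand
- peg3 (a point): top of the upturned tip of peg 3 (stand's y 85 mm); axes of the stand
- battery: loose tool battery, origin at the centre of its underside, z up: black base 84 mm (its x) by 56 mm (its y) by 42 mm high, with a grey stalk 44 mm (x) by 28 mm (y) on top, from z 42 to 80 mm: pinch the stalk across its 28 mm (closing along its y). About 300 g. It stands on the blue mat.
- cabinet: fixed grey kit cabinet (base plate with a hood); origin on the bench, z up. The rack slides out along its +y. The hood covers y -250 to -60 mm, x -88 to 88 mm, top at z 155 mm. The pin's housing stands at x -105, y -30 mm, its top at z 84 mm.
- slot1 (a point): centre of the floor of rack slot 1 (moves with the rack; axes parallel to the cabinet's). A slot is 36 mm along x and 76 mm along y, walls 40 mm above this floor, pitch 44 mm along x; a pack stands in it with its thickness along x (either way round), top 110 mm above the floor, below the hood's roof. The floor is 20 mm above the bench
- slot2 (a point): centre of the floor of rack slot 2 (moves with the rack; axes parallel to the cabinet's). A slot is 36 mm along x and 76 mm along y, walls 40 mm above this floor, pitch 44 mm along x; a pack stands in it with its thickness along x (either way round), top 110 mm above the floor, below the hood's roof. The floor is 20 mm above the bench
- slot3 (a point): centre of the floor of rack slot 3 (moves with the rack; axes parallel to the cabinet's). A slot is 36 mm along x and 76 mm along y, walls 40 mm above this floor, pitch 44 mm along x; a pack stands in it with its thickness along x (either way round), top 110 mm above the floor, below the hood's roof. The floor is 20 mm above the bench
- bin (a point): centre of the floor of the rack's open bin, 128 mm (x) by 70 mm (y), walls 18 mm above this floor; moves with the rack; axes parallel to the cabinet's. The battery stands here with its 84 mm side along x; the floor is 20 mm above the bench
- handle (a point): top centre of the rack's black upright handle, a flat post 12 mm thick (x) by 34 mm (y) by 100 mm tall, top 120 mm above the bench; moves with the rack; axes parallel to the cabinet's. Pinch it across its 12 mm from above
- rack (a joint): how far the rack is out, m: 0 = fully home, 0.17 = fully out at its stop; slides along the cabinet's +y with about 4 N friction and stays where left (a hard knock can shift it). Locked near 0 while the pin is down
- pin_grip (a point): centre of the black grip of the spring pin, a bar 46 mm (x) by 14 mm (y) by 32 mm high, 124 mm above the bench with the pin down; moves and turns with it (x along the bar). Pinch it across its 14 mm from above
- pin_lift (a joint): lift of the spring pin, m: 0 = down and locking, stop at 0.026. The spring pulls it down with 3 to 8 N. Its cross bar lies in a slot when down and cannot turn until lifted over 0.018; in the rest notch it stays up at about 0.015
- pin_turn (a joint): turn of the spring pin, rad, counter-clockwise from above: 0 = lined up with the slot (can drop), stop at 1.25. Between about 0.35 and 0.95 the cross bar rides on a 3 mm ridge (lift 0.018); from about 1.05 to 1.25 it settles in the rest notch. The grip's x axis is along the cabinet's x at 0
- meter: red multimeter lying flat, 150 x 75 x 34 mm, a bystander; origin at its underside
- flux: flux bottle, 44 mm wide, 110 mm tall, a bystander; origin at its underside
- spool: solder spool, 60 mm wide, 40 mm tall, a bystander; origin at its underside
Mind the look-alikes: they are no part of the job. What is shaped like the battery but orange or purple is not meant. What is shaped like the pack1 but red is not meant.

How it is judged:
On the way, in this order (a step that is already met when the one before it is completed fails the run):
1. the spring pin is parked up in its rest notch and let go, the rack still home (value of joint pin_lift above 0.012 m and value of joint pin_turn above 1 rad and value of joint rack below 0.01 m and contact force between the fingers and cabinet below 0.3 N), for 0.2 s.
2. the rack is fully out (value of joint rack above 0.155 m), for 0.2 s.
3. with the rack out, every pack stands in a slot and the battery in the bin, let go (value of joint rack above 0.13 m and ((horizontal distance between pack1 and slot1 below 0.014 m and z of pack1 in the frame of slot1 below 0.008 m) or (horizontal distance between pack1 and slot2 below 0.014 m and z of pack1 in the frame of slot2 below 0.008 m) or (horizontal distance between pack1 and slot3 below 0.014 m and z of pack1 in the frame of slot3 below 0.008 m)) and ((horizontal distance between pack2 and slot1 below 0.014 m and z of pack2 in the frame of slot1 below 0.008 m) or (horizontal distance between pack2 and slot2 below 0.014 m and z of pack2 in the frame of slot2 below 0.008 m) or (horizontal distance between pack2 and slot3 below 0.014 m and z of pack2 in the frame of slot3 below 0.008 m)) and ((horizontal distance between pack3 and slot1 below 0.014 m and z of pack3 in the frame of slot1 below 0.008 m) or (horizontal distance between pack3 and slot2 below 0.014 m and z of pack3 in the frame of slot2 below 0.008 m) or (horizontal distance between pack3 and slot3 below 0.014 m and z of pack3 in the frame of slot3 below 0.008 m)) and angle between each of pack1, pack2, pack3's own z axis and vertical below 0.3 rad and horizontal distance between battery and bin below 0.035 m and z of battery in the frame of bin below 0.01 m and angle between battery's own z axis and vertical below 0.25 rad and contact force between the fingers and pack1 below 0.3 N and contact force between the fingers and pack2 below 0.3 N and contact force between the fingers and pack3 below 0.3 N and contact force between the fingers and battery below 0.3 N), for 0.2 s.
4. the rack is fully home again (value of joint rack below 0.006 m), for 0.2 s.
At the end, for the whole second after the job is handed in: each pack stands upright (0.3 rad) on a slot floor (8 mm), within 14 mm of its middle, one per slot; the battery is upright (0.25 rad) on the bin floor (10 mm), within 35 mm of its middle; all at rest; the rack is home (6 mm), the pin down (3 mm) (((horizontal distance between pack1 and slot1 below 0.014 m and z of pack1 in the frame of slot1 below 0.008 m) or (horizontal distance between pack1 and slot2 below 0.014 m and z of pack1 in the frame of slot2 below 0.008 m) or (horizontal distance between pack1 and slot3 below 0.014 m and z of pack1 in the frame of slot3 below 0.008 m)) and ((horizontal distance between pack2 and slot1 below 0.014 m and z of pack2 in the frame of slot1 below 0.008 m) or (horizontal distance between pack2 and slot2 below 0.014 m and z of pack2 in the frame of slot2 below 0.008 m) or (horizontal distance between pack2 and slot3 below 0.014 m and z of pack2 in the frame of slot3 below 0.008 m)) and ((horizontal distance between pack3 and slot1 below 0.014 m and z of pack3 in the frame of slot1 below 0.008 m) or (horizontal distance between pack3 and slot2 below 0.014 m and z of pack3 in the frame of slot2 below 0.008 m) or (horizontal distance between pack3 and slot3 below 0.014 m and z of pack3 in the frame of slot3 below 0.008 m)) and angle between each of pack1, pack2, pack3's own z axis and vertical below 0.3 rad and horizontal distance between battery and bin below 0.035 m and z of battery in the frame of bin below 0.01 m and angle between battery's own z axis and vertical below 0.25 rad and linear speed of each of pack1, pack2, pack3, battery below 0.03 m/s and value of joint rack below 0.006 m and value of joint pin_lift below 0.003 m and value of joint pin_turn below 0.35 rad); the robot touches nothing.
It fails at once if the multimeter is moved more than 40 mm (distance of meter from where it was at the start of the episode above 0.04 m).
It fails at once if the flux bottle is moved more than 40 mm (distance of flux from where it was at the start of the episode above 0.04 m).
It fails at once if the solder spool is moved more than 40 mm (distance of spool from where it was at the start of the episode above 0.04 m).
Of pack1, pack2, pack3 only 2 to 3 are there at a start; the rules pass over those that are not, and their reading is None.
At some moment in a run one of battery may be knocked a few centimetres aside while the robot is not near it.
It also fails if it takes over 200 s, if anything falls off the work surface, if the arm or the gripper's body presses on something with over 40 N, if the wrist force passes 120 N, or if a joint passes its speed limit or range.

## Robot

A 6-joint arm with a two-finger parallel gripper is mounted at the origin on the work surface. World frame = base frame: x ahead of the robot, y to its left, z up, the work surface at z = 0. Lengths are in m, angles in rad, forces in N, time in s.
With the tool pointing down it reaches from about 0.375 to 0.925 m from the base axis. Payload 5.7 kg.
Tool frame: the origin (TCP) lies midway between the tips of the shut fingers; the grasp point (between the pads) lies 19 mm behind it; z points along the fingers, y is the line along which they close (so a half turn about z gives the same grasp; the last joint's range is limited). The gripper opens to 88 mm and grips with 3 to 60 N. Pads are 20 mm wide; open, the fingers measure 115 mm over their backs; the gripper's body (75 mm by 178 mm) begins 61 mm behind the grasp point.
Start: joints at [1.077, 0.359, 1.51, -0, 1.272, -0.115], TCP at [0.222, 0.557, 0.223] pointing down, gripper open.
Joint ranges: [-2.97, 2.97], [-1.01, 2.36], [0.21, 2.38], [-0.96, 4.11], [0.2, 2.71], [-2.98, 2.98]. Speed limits (rad/s): [2.39, 2.39, 3.14, 3.14, 3.14, 3.14].

## Interface

Orientations are given as a 3x3 rotation matrix whose columns are the frame's x, y, z axes.
In Python, from rig import r gives the robot as it stands.
- The arm moves only by the tool step_arm, never from a script. Its argument "plan" is a list that holds one entry, the list of rows, each a list of 7 numbers: the shift along the tool's x, y, z in mm, then the turn, a rotation vector about the tool's x, y, z in rad, then the opening, from 0 (shut) to 1 (fully open). In form: [[[x, y, z, rx, ry, rz, grip], ...]]. A call has 1 to 8 rows; each row shifts and turns the commanded pose from where the row before left it, along the tool's axes as they then stand; what a row does not reach is not made up. A row lasts 1/8 s, in which the tool goes at most 62.5 mm and 10.7 degrees, less where a joint would pass 70% of its speed; a pose out of reach is approached as far as the arm can. A call with a gripper value outside its range is refused whole. The fingers move at their own pace and stop on an object; "force" is the grip in N (left out, the last holds). Time passes only in rows, so rows that do not move let the fingers close. It gives the time, the measured TCP pose, the force, the opening and the grip force at its end, in the units of the state.
- r.get_obs(): the state, without advancing time (a new reading comes with each control period).
- r.get_image(name): name is "side" or "top"; returns a dict with "frame" (420x560x3 uint8, red, green, blue), "fx", "fy", "cx", "cy" (pixels), "world_to_cam" (4x4, takes a point from world to camera coordinates). Camera axes: x right, y down, z forward; pixel columns grow to the right and rows downward; lengths in m; the calibration is good to about 2 mm. A picture is of the moment at which its call begins. There is no depth.
- r.hand_in(): hands the job in; it is judged then, once.
The state is a dict: "time_s": time; "joint_pos": joint angles; "joint_velocities": joint speeds; "joint_efforts": joint torques, N m; "tcp_pos": TCP position; "orientation": TCP orientation; "ft_force": force on the tool from outside, world axes, zero at the start; "moment": the same for the moment, N m; "finger_gap": finger opening in m; "grip_force": force on a finger pad.
Only numpy, scipy, OpenCV 4.12 (cv2) and the standard library are available. Lean on these libraries where they do the work, as an engineer would, in place of code of your own. Each camera call takes 0.05 s, during which the arm holds its last target. There are 200 camera calls.

## Working session

There is one attempt and no reset: what is moved stays moved. The work goes in short steps, Python scripts to look and compute and a tool call to move; the robot and the scene stay as the last step left them, time stands still between calls to the robot, and variables do not carry over. Pictures are saved under pics/ and viewed, at most 14 in all, crops included, and the job is handed in when it is done.

Besides the shell and the picture viewer there is one more tool, called after "Request:" by a JSON object that holds its "op" and its "data", one argument or row to a line. step_arm: Moves the arm, as the interface text tells. Its arguments: {"type":"object","properties":{"plan":{"type":"array","items":{"type":"array","items":{"type":"array","items":{"type":"number"}}}},"force":{"type":"number"}},"required":["plan"]}

```bash
ls; mkdir -p pics
cat > h.py <<'E'
import numpy as np, cv2
from rig import r
def snap(n,f):
    im=r.get_image(n); np.savez('/tmp/%s.npz'%n,**{k:np.array(v) for k,v in im.items()})
    cv2.imwrite('pics/'+f,cv2.cvtColor(im['frame'],cv2.COLOR_RGB2BGR)); return im
def ray(im,u,v):
    W=np.array(im['world_to_cam']); R=W[:3,:3]; t=W[:3,3]
    d=R.T@np.array([(u-im['cx'])/im['fx'],(v-im['cy'])/im['fy'],1]); return -R.T@t,d
def onz(im,u,v,z):
    c,d=ray(im,u,v); return c+d*(z-c[2])/d[2]
def proj(im,p):
    W=np.array(im['world_to_cam']); q=W[:3,:3]@np.array(p)+W[:3,3]
    return np.array([im['fx']*q[0]/q[2]+im['cx'],im['fy']*q[1]/q[2]+im['cy']])
def two(a,pa,b,pb):
    c1,d1=ray(a,*pa);c2,d2=ray(b,*pb)
    s=np.linalg.lstsq(np.c_[d1,-d2],c2-c1,rcond=None)[0]
    p,q=c1+s[0]*d1,c2+s[1]*d2; return (p+q)/2,np.linalg.norm(p-q)
def load(n): 
    z=np.load('/tmp/%s.npz'%n); return {k:z[k] for k in z}
def st():
    o=r.get_obs(); R=np.array(o['orientation']); print(o['time_s'],np.round(o['tcp_pos'],4),'F',np.round(o['ft_force'],1),'gap',o['finger_gap'],o['grip_force'],'q',np.round(o['joint_pos'],2)); print(np.round(R,3))
E
python3 - <<'E'
from h import *
for n in('side','top'):
    im=snap(n,n+'0.png'); W=np.array(im['world_to_cam']); print(n,im['fx'],-W[:3,:3].T@W[:3,3],W[:3,:3].round(3).tolist())
st()
E
```

```text
pics
side 518.968818142393 [ 0.05420056 -0.92646917  1.20209959] [[0.905, -0.424, 0.006], [-0.308, -0.666, -0.679], [0.292, 0.613, -0.734]]
top 427.1829463197879 [ 0.26669078 -0.02020427  1.30780516] [[-0.019, -1.0, -0.004], [-0.98, 0.02, -0.197], [0.197, 0.0, -0.98]]
0.1 [0.2216 0.5569 0.2219] F [-0.1 -0.3  0.5] gap 0.08786715167254201 0.0 q [ 1.08  0.36  1.51 -0.    1.27 -0.12]
[[-0.929  0.37  -0.001]
 [ 0.37   0.929 -0.001]
 [ 0.    -0.002 -1.   ]]
```

```bash
python3 -c "
import cv2
for n in('side','top'):cv2.imwrite('pics/%s0b.png'%n,cv2.resize(cv2.imread('pics/%s0.png'%n),(800,600),interpolation=cv2.INTER_CUBIC))"
```

```text
(no output)
```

View pics/side0b.png

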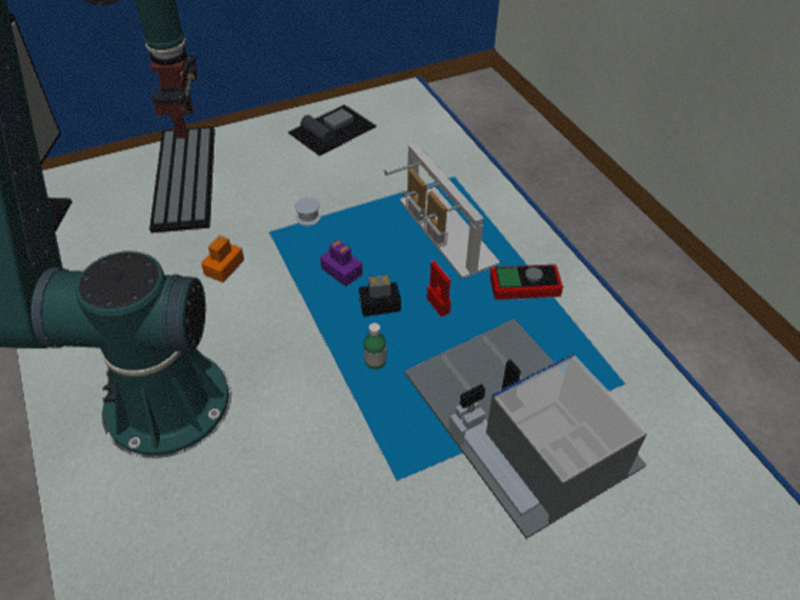

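View pics/top0b.png

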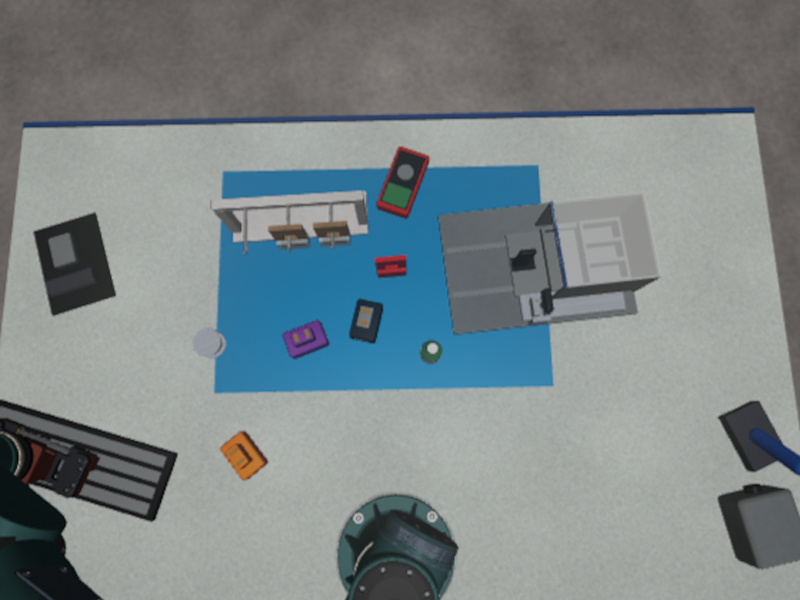

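```bash
python3 -c "
import cv2
def c(n,x,y,w,h,s,o):
    i=cv2.imread('pics/%s0.png'%n)[y:y+h,x:x+w]; cv2.imwrite('pics/'+o,cv2.resize(i,None,fx=s,fy=s,interpolation=cv2.INTER_CUBIC))
c('top',300,125,165,115,4.8,'c1.png')
c('top',145,125,160,120,5,'c2.png')
c('side',220,95,200,150,4,'c3.png')
c('side',280,220,180,150,4,'c4.png')"
```

```text
(no output)
```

View pics/c1.png

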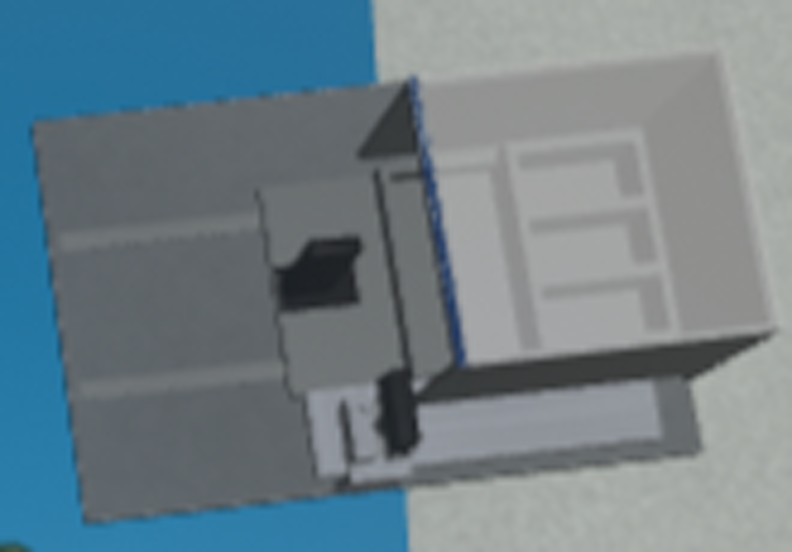

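View pics/c2.png

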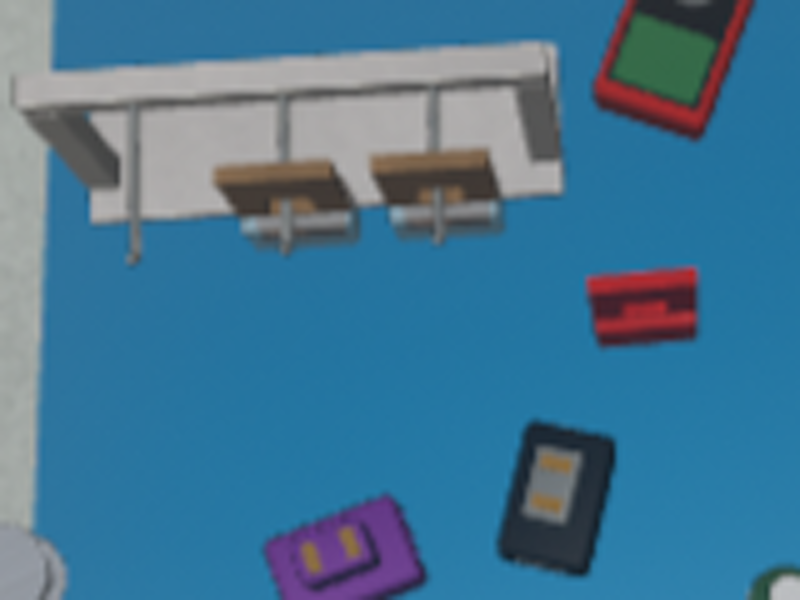

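View pics/c3.png

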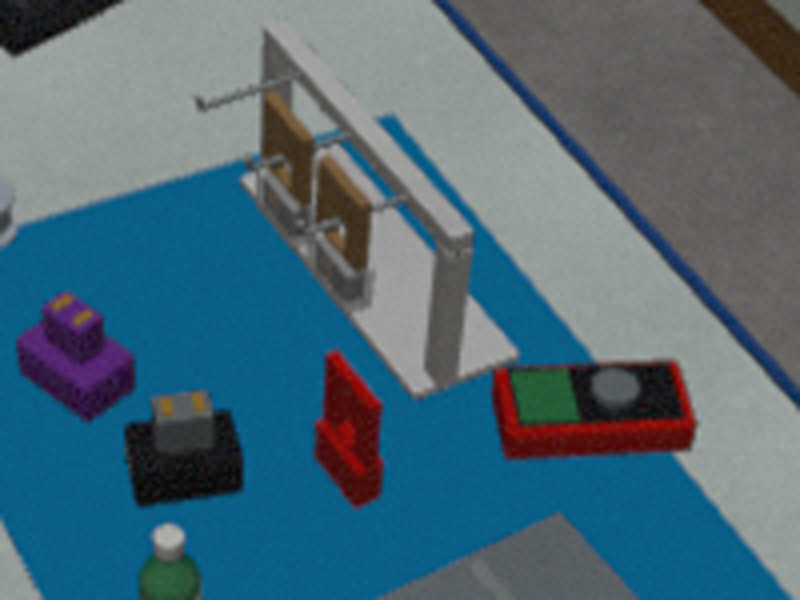

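View pics/c4.png

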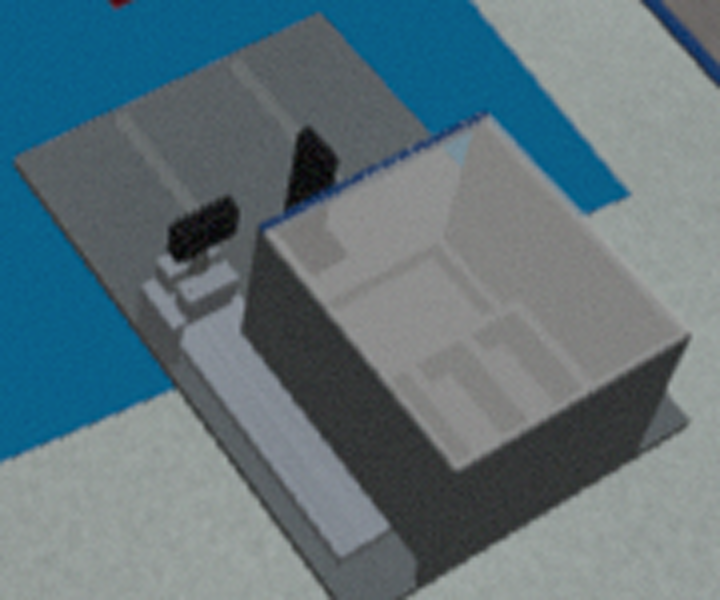

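```bash
cat > m.py <<'E'
from h import *
t,s=load('top'),load('side')
C1=lambda u,v:(300+u/4.8-.4,125+v/4.8-.4)
C2=lambda u,v:(145+u/5-.4,125+v/5-.4)
C3=lambda u,v:(220+u/4-.375,95+v/4-.375)
C4=lambda u,v:(280+u/4-.375,220+v/4-.375)
def fit(L,Wd): # 2d rigid
    L=np.array(L);Wd=np.array(Wd); a=L-L.mean(0);b=Wd-Wd.mean(0)
    th=np.arctan2((a[:,0]*b[:,1]-a[:,1]*b[:,0]).sum(),(a*b).sum())
    R=np.array([[np.cos(th),-np.sin(th)],[np.sin(th),np.cos(th)]]); p=Wd.mean(0)-R@L.mean(0)
    print('fit th',th.round(4),'p',p.round(4),'res mm',(1e3*(L@R.T+p-Wd)).round(1).tolist()); return R,p
L=[(.088,-.06),(-.088,-.06),(.088,-.25),(-.088,-.25)]
fit(L,[onz(t,*C1(*q),.155)[:2] for q in[(412,78),(462,362),(715,52),(775,330)]])
R,p=fit(L,[onz(s,*C4(*q),.155)[:2] for q in[(488,115),(262,228),(688,337),(455,468)]])
tips=[((438,240),(305,228)),((287,250),(250,162)),((133,258),(200,103))]
for a,b in tips: print('tip',two(t,C2(*a),s,C3(*b)),onz(t,*C2(*a),.17))
for nm,f in dict(p2=[(213,168),(330,160),(337,180),(222,188)],p1=[(370,157),(487,150),(494,170),(378,176)]).items():
    P=np.array([onz(t,*C2(*q),.196)[:2] for q in f]); print(nm,P.mean(0).round(4),'w',np.linalg.norm(P[0]-P[1]),np.linalg.norm(P[1]-P[2]),'dir',np.arctan2(*(P[0]-P[1])[::-1]))
for q in [(318,158),(368,185),(335,160)]: print('side p1 hdr',onz(s,*C3(*q),.196))
for z,f in((.08,[(535,447),(583,452),(568,523),(522,518)]),):
    P=np.array([onz(t,*C2(*q),z)[:2] for q in f]); print('bat',P.mean(0).round(4),np.linalg.norm(P[0]-P[1]),np.linalg.norm(P[1]-P[2]),'long dir',np.arctan2(*(P[0]-P[3])[::-1]),np.arctan2(*(P[1]-P[2])[::-1]))
P=np.array([onz(s,*C3(*q),.08)[:2] for q in[(150,397),(208,392),(214,415),(157,422)]]);print('bat side',P.mean(0))
E
python3 m.py
```

```text
fit th 0.0886 p [ 0.594  -0.2682] res mm [[-0.0, 3.4], [-2.9, 4.9], [4.3, -5.4], [-1.4, -2.8]]
fit th 0.0807 p [ 0.5945 -0.2708] res mm [[0.4, 1.7], [-0.8, 2.3], [2.6, -1.6], [-2.2, -2.4]]
tip (array([0.60061663, 0.11020554, 0.16364449]), np.float64(0.0016571412240822905)) [0.59793117 0.10966417 0.17      ]
tip (array([0.59509431, 0.19369913, 0.16655018]), np.float64(0.00040728209478271983)) [0.59389714 0.19309426 0.17      ]
tip (array([0.59245222, 0.27994814, 0.16333823]), np.float64(0.0009807274666956817)) [0.59104648 0.27810783 0.17      ]
p2 [0.6294 0.1952] w 0.06372707928086906 0.012107402808609983 dir 1.6217538594304333
p1 [0.6338 0.1099] w 0.06379341803552911 0.01206937038923678 dir 1.6128286036168704
side p1 hdr [0.62843596 0.14465896 0.196     ]
side p1 hdr [0.64824318 0.10125779 0.196     ]
side p1 hdr [0.63901177 0.1372217  0.196     ]
bat [0.4747 0.0531] 0.02826293916280024 0.04273271082507194 long dir -0.18471273479842903 -0.21588578167604913
bat side [0.47395637 0.05322887]
```

```bash
cat >> h.py <<'E'
TH=.085;P0=np.array([.5943,-.2695])
def cab(x,y,z=0):
    c,s_=np.cos(TH),np.sin(TH); return np.array([P0[0]+c*x-s_*y,P0[1]+s_*x+c*y,z])
def tocab(w):
    d=np.array(w[:2])-P0;c,s_=np.cos(TH),np.sin(TH); return np.array([c*d[0]+s_*d[1],-s_*d[0]+c*d[1]])
def go(tgt,phi,n,polar=True,start=None,grip=1):
    """print n rows of tool moves from the present (or start=(xyz,phi)) pose"""
    o=r.get_obs(); R=np.array(o['orientation']); p=np.array(o['tcp_pos']); f=np.arctan2(R[1,1],R[0,1])
    if start: p,f=np.array(start[0]),start[1]
    tgt=np.array(tgt); rows=[]
    pol=lambda a:np.array([np.hypot(a[0],a[1]),np.arctan2(a[1],a[0]),a[2]])
    car=lambda a:np.array([a[0]*np.cos(a[1]),a[0]*np.sin(a[1]),a[2]])
    print('q6 end',np.arctan2(tgt[1],tgt[0])-phi,'dphi',phi-f)
    prev=p
    for i in range(1,n+1):
        k=i/n; w=car(pol(p)+k*(pol(tgt)-pol(p))) if polar else p+k*(tgt-p)
        ph=f+(i-1)/n*(phi-f); y=np.array([np.cos(ph),np.sin(ph),0]); z=np.array([0,0,-1.]); x=np.cross(y,z)
        d=(w-prev)*1e3; prev=w
        rows.append([round(float(d@x),1),round(float(d@y),1),round(float(d@z),1),0,0,round(-(phi-f)/n,3),grip])
    for j in range(0,n,8): print(rows[j:j+8])
E
python3 - <<'E'
from h import *
t,s=load('top'),load('side')
g=cab(-.105,-.03,.124); print(g)
a,b=proj(t,g),proj(s,g); print('pred c1',(a-[300,125]+.4)*4.8,'c4',(b-[280,220]+.4)*4)
C1=lambda u,v:(300+u/4.8-.4,125+v/4.8-.4)
C4=lambda u,v:(280+u/4-.375,220+v/4-.375)
for a,b in[((334,242),(306,130)),((361,238),(318,140))]:
    w,e=two(t,C1(*a),s,C4(*b)); print('handle',w,e,tocab(w))
print('handle z.12 corner',tocab(onz(t,*C1(336,250),.12)),tocab(onz(s,*C4(322,145),.12)))
go([g[0],g[1],.3],-1.486,16)
E
```

```text
[ 0.49222601 -0.30830595  0.124     ]
pred c1 [395.94358739 411.61017261] c4 [203.70576555 229.81252111]
handle [ 0.58933072 -0.27465109  0.13482115] 0.007534737880929565 [-0.00538865 -0.00471061]
handle [ 0.58912716 -0.28902993  0.14176411] 0.008300025349109275 [-0.00681221 -0.01902026]
handle z.12 corner [-0.00292244 -0.01023715] [ 0.00058888 -0.01089047]
q6 end 0.9264302205963145 dphi -2.6780221714948134
[[-65.4, -4.7, -4.9, 0, 0, np.float64(0.167), 1], [-65.4, -0.9, -4.9, 0, 0, np.float64(0.167), 1], [-65.2, 2.8, -4.9, 0, 0, np.float64(0.167), 1], [-64.8, 6.6, -4.9, 0, 0, np.float64(0.167), 1], [-64.2, 10.3, -4.9, 0, 0, np.float64(0.167), 1], [-63.4, 14.0, -4.9, 0, 0, np.float64(0.167), 1], [-62.3, 17.6, -4.9, 0, 0, np.float64(0.167), 1], [-61.1, 21.1, -4.9, 0, 0, np.float64(0.167), 1]]
[[-59.7, 24.6, -4.9, 0, 0, np.float64(0.167), 1], [-58.0, 27.9, -4.9, 0, 0, np.float64(0.167), 1], [-56.2, 31.2, -4.9, 0, 0, np.float64(0.167), 1], [-54.2, 34.3, -4.9, 0, 0, np.float64(0.167), 1], [-52.0, 37.3, -4.9, 0, 0, np.float64(0.167), 1], [-49.7, 40.2, -4.9, 0, 0, np.float64(0.167), 1], [-47.2, 42.9, -4.9, 0, 0, np.float64(0.167), 1], [-44.5, 45.4, -4.9, 0, 0, np.float64(0.167), 1]]
```

Run:
```python
from h import *
go([.4922,-.3083,.3],-1.486,18,start=([.2216,.5569,.3],1.192),grip=.45)
```

```text
q6 end 0.9264151216530979 dphi -2.678
[[-58.1, -3.9, 0.0, 0, 0, 0.149, 0.45], [-58.2, -0.9, 0.0, 0, 0, 0.149, 0.45], [-58.0, 2.1, 0.0, 0, 0, 0.149, 0.45], [-57.7, 5.1, 0.0, 0, 0, 0.149, 0.45], [-57.3, 8.0, 0.0, 0, 0, 0.149, 0.45], [-56.7, 11.0, 0.0, 0, 0, 0.149, 0.45], [-56.0, 13.8, 0.0, 0, 0, 0.149, 0.45], [-55.1, 16.7, 0.0, 0, 0, 0.149, 0.45]]
[[-54.1, 19.4, 0.0, 0, 0, 0.149, 0.45], [-52.9, 22.2, 0.0, 0, 0, 0.149, 0.45], [-51.6, 24.8, 0.0, 0, 0, 0.149, 0.45], [-50.2, 27.4, 0.0, 0, 0, 0.149, 0.45], [-48.6, 29.9, 0.0, 0, 0, 0.149, 0.45], [-46.9, 32.3, 0.0, 0, 0, 0.149, 0.45], [-45.1, 34.6, 0.0, 0, 0, 0.149, 0.45], [-43.2, 36.8, 0.0, 0, 0, 0.149, 0.45]]
[[-41.2, 38.9, 0.0, 0, 0, 0.149, 0.45], [-39.1, 40.9, 0.0, 0, 0, 0.149, 0.45]]
```

Request:
{"op": "step_arm", "data": {
  "plan": [
    [[0,0,-39,0,0,0,0.45],[0,0,-39,0,0,0,0.45],[-58,-4,0,0,0,0.149,0.45],[-58,-1,0,0,0,0.149,0.45],[-58,2,0,0,0,0.149,0.45],[-58,5,0,0,0,0.149,0.45],[-57,8,0,0,0,0.149,0.45],[-57,11,0,0,0,0.149,0.45]]
  ]
}}

```text
time_s: 1.1
tcp_pos: [0.4877, 0.3373, 0.3001]
orientation: [[-0.289, 0.957, -0.001], [0.957, 0.289, -0.0], [-0.0, -0.001, -1.0]]
ft_force: [0.9, -0.4, 0.6]
finger_gap: 0.0396
grip_force: 0.0
```

Request:
{"op": "step_arm", "data": {
  "plan": [
    [[-56,14,0,0,0,0.149,0.45],[-55,17,0,0,0,0.149,0.45],[-54,19,0,0,0,0.149,0.45],[-53,22,0,0,0,0.149,0.45],[-52,25,0,0,0,0.149,0.45],[-50,27,0,0,0,0.149,0.45],[-49,30,0,0,0,0.149,0.45],[-47,32,0,0,0,0.149,0.45]]
  ]
}}

```text
time_s: 2.1
tcp_pos: [0.5743, -0.1014, 0.3002]
orientation: [[0.783, 0.622, -0.001], [0.622, -0.783, 0.0], [-0.0, -0.0, -1.0]]
ft_force: [-0.2, -1.4, 0.0]
finger_gap: 0.0392
grip_force: 0.0
```

Request:
{"op": "step_arm", "data": {
  "plan": [
    [[-45,35,0,0,0,0.149,0.45],[-43,37,0,0,0,0.149,0.45],[-41,39,0,0,0,0.149,0.45],[-39,41,0,0,0,0.149,0.45],[0,0,0,0,0,0,0.45]]
  ]
}}

```text
time_s: 2.72
tcp_pos: [0.4885, -0.312, 0.3002]
orientation: [[0.997, 0.075, -0.001], [0.075, -0.997, -0.001], [-0.001, 0.0, -1.0]]
ft_force: [-0.6, 0.6, 1.2]
finger_gap: 0.0397
grip_force: 0.0
```

Run:
```python
from h import *
st(); go([.4922,-.3083,.105],-1.486,4,polar=False,grip=.45)
```

```text
2.725 [ 0.4885 -0.312   0.3002] F [-0.6  0.6  1.2] gap 0.03974276115456247 0.0 q [-0.69  0.27  1.45 -0.    1.43  0.81]
[[ 0.997  0.075 -0.001]
 [ 0.075 -0.997 -0.001]
 [-0.001  0.    -1.   ]]
q6 end 0.9264151216530979 dphi 0.009935119671832915
[[1.0, -0.9, 48.8, 0, 0, np.float64(-0.002), 0.45], [1.0, -0.8, 48.8, 0, 0, np.float64(-0.002), 0.45], [1.0, -0.8, 48.8, 0, 0, np.float64(-0.002), 0.45], [1.0, -0.8, 48.8, 0, 0, np.float64(-0.002), 0.45]]
```

Request:
{"op": "step_arm", "data": {
  "plan": [
    [[1,-1,50,0,0,0,0.45],[1,-1,50,0,0,-0.01,0.45],[1,-1,50,0,0,0,0.45],[1,-0.5,43,0,0,0,0.45],[0,0,1,0,0,0,0.45],[0,0,0,0,0,0,0],[0,0,0,0,0,0,0],[0,0,0,0,0,0,0]]
  ],
  "force": 35
}}

```text
time_s: 3.72
tcp_pos: [0.4959, -0.3074, 0.1088]
orientation: [[0.996, 0.092, 0.004], [0.092, -0.996, -0.005], [0.003, 0.005, -1.0]]
ft_force: [-0.4, -7.9, -2.8]
finger_gap: 0.0136
grip_force: 35.0
```

Request:
{"op": "step_arm", "data": {
  "plan": [
    [[0,0,-6,0,0,0,0],[0,0,-6,0,0,0,0],[0,0,-6,0,0,0,0],[0,0,-4,0,0,0,0],[0,0,-1,0,0,0,0],[0,0,0,0,0,0,0]]
  ]
}}

```text
time_s: 4.47
tcp_pos: [0.4956, -0.3074, 0.1306]
orientation: [[0.996, 0.091, 0.003], [0.091, -0.996, -0.005], [0.003, 0.005, -1.0]]
ft_force: [2.9, -6.0, -8.0]
finger_gap: 0.0137
grip_force: 35.0
```

Request:
{"op": "step_arm", "data": {
  "plan": [
    [[0,-0.5,0,0,0,-0.145,0],[0,-0.5,0,0,0,-0.145,0],[0,-0.5,0,0,0,-0.145,0],[0,-0.5,0,0,0,-0.145,0],[0,-0.5,0,0,0,-0.145,0],[0,-0.5,0,0,0,-0.145,0],[0,-0.5,0,0,0,-0.145,0],[0,-0.5,0,0,0,-0.145,0]]
  ]
}}

```text
time_s: 5.48
tcp_pos: [0.4923, -0.3032, 0.13]
orientation: [[0.31, 0.951, 0.001], [0.951, -0.31, -0.002], [-0.002, 0.001, -1.0]]
ft_force: [-0.1, -5.1, -7.3]
finger_gap: 0.0135
grip_force: 35.0
```

Request:
{"op": "step_arm", "data": {
  "plan": [
    [[0,0,0,0,0,0,0],[0,0,0,0,0,0,0],[0,0,3,0,0,0,0],[0,0,3,0,0,0,0],[0,0,0,0,0,0,0]]
  ]
}}

```text
time_s: 6.1
tcp_pos: [0.4923, -0.3032, 0.124]
orientation: [[0.317, 0.948, 0.001], [0.948, -0.317, -0.002], [-0.002, 0.001, -1.0]]
ft_force: [0.5, -5.8, -6.6]
finger_gap: 0.0138
grip_force: 35.0
```

Request:
{"op": "step_arm", "data": {
  "plan": [
    [[0,0,0,0,0,0,0.4],[0,0,0,0,0,0,0.4],[0,0,0,0,0,0,0.4],[0,0,-40,0,0,0,0.4],[0,0,-50,0,0,0,0.4],[0,0,-30,0,0,0,0.4]]
  ]
}}

```text
time_s: 6.85
tcp_pos: [0.4929, -0.3022, 0.2464]
orientation: [[0.315, 0.949, 0.002], [0.949, -0.315, -0.002], [-0.001, 0.003, -1.0]]
ft_force: [1.6, 0.1, -0.3]
finger_gap: 0.0352
grip_force: 0.0
```

Run:
```python
from h import *
st()
t=snap('top','t1.png'); s=snap('side','s1.png')
a=cv2.resize(cv2.imread('pics/t1.png')[125:240,300:465],None,fx=4.8,fy=4.8,interpolation=cv2.INTER_CUBIC)[:,:]
b=cv2.resize(cv2.imread('pics/s1.png')[210:330,270:430],None,fx=4.8,fy=4.8,interpolation=cv2.INTER_CUBIC)
cv2.imwrite('pics/s1c.png',b); cv2.imwrite('pics/t1c.png',a)
```

```text
6.85 [ 0.4929 -0.3022  0.2464] F [ 1.6  0.1 -0.3] gap 0.035215898738902386 0.0 q [-0.67  0.31  1.53  0.    1.3  -0.35]
[[ 0.315  0.949  0.002]
 [ 0.949 -0.315 -0.002]
 [-0.001  0.003 -1.   ]]
```

View pics/s1c.png

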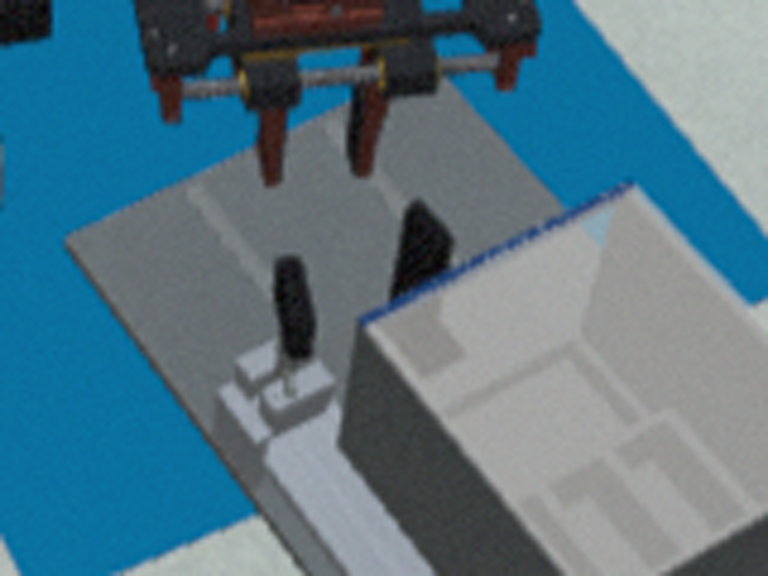

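Run:
```python
from h import *
t,s=load('top'),load('side')
for z in(.12,):
    a=onz(s,270+430/4.8-.4,210+222/4.8-.4,z);b=onz(t,300+336/4.8-.4,125+246/4.8-.4,z);print(a,tocab(a),b,tocab(b))
# black mask in top c1 region below handle
for n,im,(x0,y0,x1,y1) in(('top',t,(350,165,380,200)),('side',s,(345,245,370,280))):
    f=im['frame'][y0:y1,x0:x1].max(2)<50; v,u=np.nonzero(f); print(n,[(int(k)+y0,int(u[v==k].min())+x0,int(u[v==k].max())+x0) for k in np.unique(v)])
for y in(-.01-.017,-.01+.017):
  for x in(-.006,.006): print(x,y,proj(t,cab(x,y,.12)),proj(s,cab(x,y,.12)))
```

```text
[ 0.59363039 -0.27920148  0.12      ] [-0.00149082 -0.00960961] [ 0.59473697 -0.28009866  0.12      ] [-0.00046441 -0.01059749]
top [(178, 363, 372), (179, 363, 372), (180, 362, 372), (181, 360, 371), (182, 360, 370), (183, 359, 369), (184, 359, 369), (185, 359, 368), (191, 376, 376), (195, 373, 373), (198, 371, 371)]
side [(252, 356, 356), (253, 355, 358), (254, 355, 358), (255, 354, 359), (256, 354, 360), (257, 354, 361), (258, 354, 362), (259, 354, 363), (260, 354, 363), (261, 353, 363), (262, 353, 363), (263, 353, 363), (264, 353, 362), (265, 353, 362), (266, 352, 361), (267, 352, 359), (268, 352, 357), (269, 352, 356), (270, 352, 354), (271, 352, 352)]
-0.006 -0.027000000000000003 [375.53347619 177.11955366] [361.74170436 261.25616699]
0.006 -0.027000000000000003 [374.91690472 173.11751019] [365.51094963 259.3895765 ]
-0.006 0.007000000000000001 [363.81140994 178.32087467] [354.03317496 252.10567309]
0.006 0.007000000000000001 [363.21702694 174.31470087] [357.77055591 250.29412692]
```

Run:
```python
from h import *
w=cab(-.001,-.010); go([w[0],w[1],.246],.085,4,polar=False,grip=.45)
```

```text
q6 end -0.5247703453929391 dphi 0.4052100736696004
[[13.5, 21.9, 0.4, 0, 0, np.float64(-0.101), 0.45], [11.2, 23.1, 0.4, 0, 0, np.float64(-0.101), 0.45], [8.8, 24.1, 0.4, 0, 0, np.float64(-0.101), 0.45], [6.3, 24.9, 0.4, 0, 0, np.float64(-0.101), 0.45]]
```

Request:
{"op": "step_arm", "data": {
  "plan": [
    [[13.5,22,0,0,0,-0.101,0.45],[11,23,0,0,0,-0.101,0.45],[9,24,0,0,0,-0.101,0.45],[6,25,0,0,0,-0.101,0.45],[0,0,50,0,0,0,0.45],[0,0,50,0,0,0,0.45],[0,0,50,0,0,0,0.45],[0,0,13,0,0,0,0.45]]
  ]
}}

```text
time_s: 7.95
tcp_pos: [0.5888, -0.2765, 0.0761]
orientation: [[-0.084, 0.996, -0.007], [0.996, 0.084, 0.004], [0.005, -0.007, -1.0]]
ft_force: [-0.5, -0.5, 0.4]
finger_gap: 0.0393
grip_force: 0.0
```

Request:
{"op": "step_arm", "data": {
  "plan": [
    [[0,0,0,0,0,0,0.45],[0,0,0,0,0,0,0],[0,0,0,0,0,0,0],[0,0,0,0,0,0,0]]
  ]
}}

```text
time_s: 8.45
tcp_pos: [0.5929, -0.2791, 0.0821]
orientation: [[-0.084, 0.996, 0.002], [0.996, 0.084, -0.001], [-0.002, 0.002, -1.0]]
ft_force: [4.5, 0.7, 2.4]
finger_gap: 0.0129
grip_force: 5.4
```

Request:
{"op": "step_arm", "data": {
  "plan": [
    [[0,0,0,0,0,0,0],[10,0,0,0,0,0,0],[25,0,0,0,0,0,0],[30,0,0,0,0,0,0],[30,0,0,0,0,0,0],[30,0,0,0,0,0,0],[25,0,0,0,0,0,0],[10,0,0,0,0,0,0]]
  ]
}}

```text
time_s: 9.45
tcp_pos: [0.5785, -0.1189, 0.082]
orientation: [[-0.086, 0.996, 0.001], [0.996, 0.086, -0.002], [-0.002, 0.0, -1.0]]
ft_force: [-2.3, -5.4, 9.2]
finger_gap: 0.0121
grip_force: 35.0
```

Request:
{"op": "step_arm", "data": {
  "plan": [
    [[7,0,0,0,0,0,0],[4,0,0,0,0,0,0],[0,0,0,0,0,0,0],[0,0,0,0,0,0,0]]
  ]
}}

```text
time_s: 9.95
tcp_pos: [0.5776, -0.1098, 0.082]
orientation: [[-0.085, 0.996, 0.0], [0.996, 0.085, -0.003], [-0.003, 0.0, -1.0]]
ft_force: [-2.4, -6.6, 10.5]
finger_gap: 0.012
grip_force: 35.0
```

Request:
{"op": "step_arm", "data": {
  "plan": [
    [[0,0,0,0,0,0,0.4],[0,0,0,0,0,0,0.4],[0,0,-50,0,0,0,0.4],[0,0,-50,0,0,0,0.4],[0,0,-60,0,0,0,0.4],[0,40,-60,0,0,0,0.4],[60,0,0,0,0,0,0.4],[60,0,0,0,0,0,0.4]]
  ]
}}

```text
time_s: 10.95
tcp_pos: [0.6025, 0.0155, 0.293]
orientation: [[-0.082, 0.997, 0.001], [0.997, 0.082, 0.0], [0.0, 0.001, -1.0]]
ft_force: [1.4, 1.4, -0.1]
finger_gap: 0.0352
grip_force: 0.0
```

Request:
{"op": "step_arm", "data": {
  "plan": [
    [[60,0,0,0,0,0,0.4],[60,0,0,0,0,0,0.4]]
  ]
}}

```text
time_s: 11.2
tcp_pos: [0.5913, 0.136, 0.2921]
orientation: [[-0.084, 0.996, -0.001], [0.996, 0.084, 0.0], [0.0, -0.001, -1.0]]
ft_force: [0.7, -0.6, 0.3]
finger_gap: 0.0349
grip_force: 0.0
```

Run:
```python
from h import *
st()
t=snap('top','t2.png'); s=snap('side','s2.png')
cv2.imwrite('pics/t2c.png',cv2.resize(cv2.imread('pics/t2.png')[125:245,300:460],None,fx=5,fy=5,interpolation=cv2.INTER_CUBIC))
```

```text
11.2 [0.5913 0.136  0.2921] F [ 0.7 -0.6  0.3] gap 0.034875663831174915 0.0 q [0.11 0.32 1.4  0.   1.43 0.03]
[[-0.084  0.996 -0.001]
 [ 0.996  0.084  0.   ]
 [ 0.    -0.001 -1.   ]]
```

View pics/t2c.png

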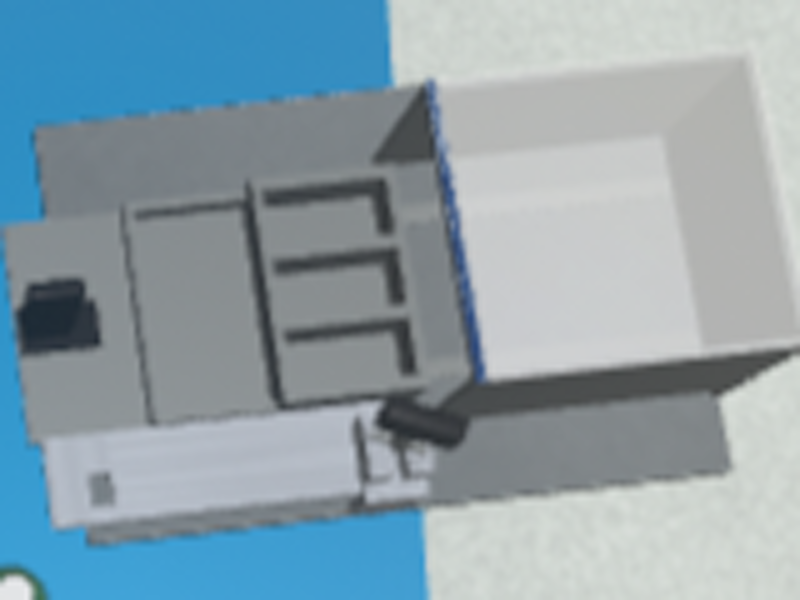

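Run:
```python
from h import *
t=load('top')
C=lambda u,v:(300+u/5-.4,125+v/5-.4)
for n,q,z in[('A+x-y',(388,179),.06),('B',(400,249),.06),('C',(411,320),.06),('A+x+y',(265,191),.06),('B',(275,263),.06),('C',(286,333),.06),('Afl',(376,204),.02),('Bfl',(388,273),.02),('Cfl',(402,344),.02),('slotblk corner',(247,181),.06),('blk -x+y',(280,406),.06),('bin +x +y',(135,214),.038),('bin+x-y',(244,203),.038),('bin -x+y',(152,422),.038)]:
    print(n,(tocab(onz(t,*C(*q),z))*1e3).round(1))
```

```text
A+x-y [ 60.7 -55.1]
B [ 16.3 -55.8]
C [-28.2 -55.7]
A+x+y [61.1 20.3]
B [15.5 20.6]
C [-28.3  20. ]
Afl [ 57.1 -55.9]
Bfl [ 12.  -56.7]
Cfl [-33.9 -58.5]
slotblk corner [68.5 30.4]
blk -x+y [-72.2  29.8]
bin +x +y [61.3 97.7]
bin+x-y [61.2 29.8]
bin -x+y [-69.8 103.9]
```

Run:
```python
from h import *
t,s=load('top'),load('side')
a=cv2.imread('pics/top0.png');b=cv2.imread('pics/t2.png');c=cv2.imread('pics/side0.png');d=cv2.imread('pics/s2.png')
for x,y,n,(u0,v0,u1,v1) in((a,b,'top',(236,205,276,245)),(c,d,'side',(245,185,285,225))):
    for im in(x,y):
        m=(im[v0:v1,u0:u1].max(2)<75).astype(np.uint8); k,l,st_,ce=cv2.connectedComponentsWithStats(m); j=1+st_[1:,4].argmax(); print(n,st_[j].tolist(),ce[j].round(1))
go([.4747,.0531,.2],1.37,8,polar=False,grip=.7)
```

```text
top [9, 5, 23, 30, 353] [20.7 20.6]
top [9, 5, 23, 30, 304] [20.6 20. ]
side [6, 13, 30, 24, 568] [20.6 24.4]
side [6, 13, 30, 24, 560] [20.6 24.3]
q6 end -1.258602962990301 dphi 1.280370552522561
[[-9.5, -15.4, 11.5, 0, 0, np.float64(-0.16), 0.7], [-6.9, -16.7, 11.5, 0, 0, np.float64(-0.16), 0.7], [-4.2, -17.6, 11.5, 0, 0, np.float64(-0.16), 0.7], [-1.3, -18.0, 11.5, 0, 0, np.float64(-0.16), 0.7], [1.6, -18.0, 11.5, 0, 0, np.float64(-0.16), 0.7], [4.4, -17.5, 11.5, 0, 0, np.float64(-0.16), 0.7], [7.2, -16.6, 11.5, 0, 0, np.float64(-0.16), 0.7], [9.7, -15.3, 11.5, 0, 0, np.float64(-0.16), 0.7]]
```

Request:
{"op": "step_arm", "data": {
  "plan": [
    [[-9.5,-15.5,11.5,0,0,-0.16,0.7],[-7,-17,11.5,0,0,-0.16,0.7],[-4,-17.5,11.5,0,0,-0.16,0.7],[-1,-18,11.5,0,0,-0.16,0.7],[1.5,-18,11.5,0,0,-0.16,0.7],[4.5,-17.5,11.5,0,0,-0.16,0.7],[7,-16.5,11.5,0,0,-0.16,0.7],[10,-15.5,11.5,0,0,-0.16,0.7]]
  ]
}}

```text
time_s: 12.3
tcp_pos: [0.4743, 0.0473, 0.2]
orientation: [[-0.98, 0.2, -0.001], [0.2, 0.98, -0.0], [0.001, -0.0, -1.0]]
ft_force: [-0.1, -0.7, -0.7]
finger_gap: 0.0611
grip_force: 0.0
```

Request:
{"op": "step_arm", "data": {
  "plan": [
    [[0,0,0,0,0,0,0.7],[0,0,0,0,0,0,0.7]]
  ]
}}

```text
time_s: 12.55
tcp_pos: [0.4761, 0.048, 0.2011]
orientation: [[-0.978, 0.209, 0.001], [0.209, 0.978, 0.0], [-0.001, 0.0, -1.0]]
ft_force: [0.1, 0.3, 0.8]
finger_gap: 0.0615
grip_force: 0.0
```

Run:
```python
from h import *
st()
go([.4747,.0531,.044],1.37,4,polar=False,grip=.7)
```

```text
12.55 [0.4761 0.048  0.2011] F [0.1 0.3 0.8] gap 0.06150268078716398 0.0 q [-0.04  0.21  1.79  0.    1.14 -1.4 ]
[[-0.978  0.209  0.001]
 [ 0.209  0.978  0.   ]
 [-0.001  0.    -1.   ]]
q6 end -1.258602962990301 dphi 0.00972518897795438
[[0.6, 1.2, 39.3, 0, 0, np.float64(-0.002), 0.7], [0.6, 1.2, 39.3, 0, 0, np.float64(-0.002), 0.7], [0.6, 1.2, 39.3, 0, 0, np.float64(-0.002), 0.7], [0.6, 1.2, 39.3, 0, 0, np.float64(-0.002), 0.7]]
```

Request:
{"op": "step_arm", "data": {
  "plan": [
    [[0.6,1.2,45,0,0,0,0.7],[0.6,1.2,45,0,0,-0.01,0.7],[0.6,1.2,40,0,0,0,0.7],[0.6,1.2,23,0,0,0,0.7],[0,0,0,0,0,0,0.7],[0,0,0,0,0,0,0],[0,0,0,0,0,0,0],[0,0,0,0,0,0,0]]
  ],
  "force": 30
}}

```text
time_s: 13.55
tcp_pos: [0.4747, 0.0533, 0.0486]
orientation: [[-0.981, 0.196, 0.002], [0.196, 0.981, -0.0], [-0.002, 0.0, -1.0]]
ft_force: [0.4, 0.5, -0.1]
finger_gap: 0.0349
grip_force: 0.0
```

Request:
{"op": "step_arm", "data": {
  "plan": [
    [[0,0,0,0,0,0,0],[0,0,-20,0,0,0,0],[0,0,-40,0,0,0,0],[0,0,-40,0,0,0,0],[0,0,-30,0,0,0,0],[0,0,0,0,0,0,0]]
  ]
}}

```text
time_s: 14.3
tcp_pos: [0.4752, 0.0532, 0.1793]
orientation: [[-0.981, 0.196, 0.004], [0.196, 0.981, -0.0], [-0.004, 0.001, -1.0]]
ft_force: [0.1, -1.0, -3.4]
finger_gap: 0.0279
grip_force: 29.8
```

Run:
```python
from h import *
st()
w=cab(-.002,.065); print(w)
go([w[0],w[1],.2],1.656,6,polar=False,grip=0)
```

```text
14.3 [0.4752 0.0532 0.1793] F [ 0.1 -1.  -3.4] gap 0.027940863666501038 29.780336022377014 q [-0.03  0.23  1.82 -0.    1.08 -1.41]
[[-0.981  0.196  0.004]
 [ 0.196  0.981 -0.   ]
 [-0.004  0.001 -1.   ]]
[ 0.58678887 -0.20490447  0.        ]
q6 end -1.991958593952974 dphi 0.2820887755273638
[[-26.6, -38.5, -3.4, 0, 0, np.float64(-0.047), 0], [-24.8, -39.8, -3.4, 0, 0, np.float64(-0.047), 0], [-22.9, -40.9, -3.4, 0, 0, np.float64(-0.047), 0], [-21.0, -41.9, -3.4, 0, 0, np.float64(-0.047), 0], [-19.0, -42.8, -3.4, 0, 0, np.float64(-0.047), 0], [-16.9, -43.7, -3.4, 0, 0, np.float64(-0.047), 0]]
```

Request:
{"op": "step_arm", "data": {
  "plan": [
    [[0,0,-21,0,0,0,0],[-26.5,-38.5,0,0,0,-0.047,0],[-25,-40,0,0,0,-0.047,0],[-23,-41,0,0,0,-0.047,0],[-21,-42,0,0,0,-0.047,0],[-19,-43,0,0,0,-0.047,0],[-17,-43.5,0,0,0,-0.047,0],[0,0,0,0,0,0,0]]
  ]
}}

```text
time_s: 15.3
tcp_pos: [0.5859, -0.2082, 0.1959]
orientation: [[-0.997, -0.082, -0.002], [-0.082, 0.997, -0.0], [0.002, -0.0, -1.0]]
ft_force: [-0.1, 0.7, -3.4]
finger_gap: 0.028
grip_force: 29.9
```

Request:
{"op": "step_arm", "data": {
  "plan": [
    [[0,0,0,0,0,0,0],[0,0,0,0,0,0,0]]
  ]
}}

```text
time_s: 15.55
tcp_pos: [0.5845, -0.2037, 0.1976]
orientation: [[-0.996, -0.086, -0.002], [-0.086, 0.996, 0.001], [0.002, 0.001, -1.0]]
ft_force: [0.2, 1.1, -3.2]
finger_gap: 0.0278
grip_force: 29.9
```

Run:
```python
from h import *
st(); go([.5868,-.2049,.072],1.656,4,polar=False,grip=0)
```

```text
15.55 [ 0.5845 -0.2037  0.1976] F [ 0.2  1.1 -3.2] gap 0.027827290783180497 29.90349054336548 q [-0.45  0.41  1.5   0.    1.24 -2.1 ]
[[-0.996 -0.086 -0.002]
 [-0.086  0.996  0.001]
 [ 0.002  0.001 -1.   ]]
q6 end -1.9919459067347909 dphi -0.00069881060320931
[[-0.5, -0.4, 31.4, 0, 0, np.float64(0.0), 0], [-0.5, -0.4, 31.4, 0, 0, np.float64(0.0), 0], [-0.5, -0.4, 31.4, 0, 0, np.float64(0.0), 0], [-0.5, -0.4, 31.4, 0, 0, np.float64(0.0), 0]]
```

Request:
{"op": "step_arm", "data": {
  "plan": [
    [[-0.5,-0.5,35,0,0,0,0],[-0.5,-0.5,35,0,0,0,0],[-1,0,30,0,0,0,0],[0,0,20,0,0,0,0],[0,0,5,0,0,0,0],[0,0,3,0,0,0,0],[0,0,0,0,0,0,0]]
  ]
}}

```text
time_s: 16.42
tcp_pos: [0.5882, -0.206, 0.0715]
orientation: [[-0.996, -0.085, 0.001], [-0.085, 0.996, -0.001], [-0.001, -0.001, -1.0]]
ft_force: [0.2, -0.8, -3.6]
finger_gap: 0.0277
grip_force: 29.9
```

Then release and rise, and look.

Request:
{"op": "step_arm", "data": {
  "plan": [
    [[0,0,2,0,0,0,0],[0,0,0.5,0,0,0,0],[0,0,0,0,0,0,0.45],[0,0,0,0,0,0,0.45],[0,0,-40,0,0,0,0.45],[0,0,-60,0,0,0,0.45],[0,0,-60,0,0,0,0.45],[0,0,-50,0,0,0,0.45]]
  ]
}}

```text
time_s: 17.42
tcp_pos: [0.5881, -0.2062, 0.2813]
orientation: [[-0.996, -0.085, 0.002], [-0.085, 0.996, -0.001], [-0.002, -0.001, -1.0]]
ft_force: [0.7, 0.5, 0.1]
finger_gap: 0.0398
grip_force: 0.0
```

Run:
```python
from h import *
st()
# peg1 pack: header centre at z .196
w=[.6338,.1099,.30]; go(w,.045,16,polar=True,grip=.35)
```

```text
17.425 [ 0.5881 -0.2062  0.2813] F [0.7 0.5 0.1] gap 0.03975206318315699 0.0 q [-0.45  0.35  1.38 -0.    1.41 -2.1 ]
[[-0.996 -0.085  0.002]
 [-0.085  0.996 -0.001]
 [-0.002 -0.001 -1.   ]]
q6 end 0.1266913805896358 dphi -1.6109173442408413
[[-9.0, 17.7, -1.2, 0, 0, np.float64(0.101), 0.35], [-6.6, 18.8, -1.2, 0, 0, np.float64(0.101), 0.35], [-4.1, 19.5, -1.2, 0, 0, np.float64(0.101), 0.35], [-1.4, 20.0, -1.2, 0, 0, np.float64(0.101), 0.35], [1.2, 20.0, -1.2, 0, 0, np.float64(0.101), 0.35], [3.9, 19.7, -1.2, 0, 0, np.float64(0.101), 0.35], [6.4, 19.1, -1.2, 0, 0, np.float64(0.101), 0.35], [8.9, 18.1, -1.2, 0, 0, np.float64(0.101), 0.35]]
[[11.3, 16.8, -1.2, 0, 0, np.float64(0.101), 0.35], [13.4, 15.2, -1.2, 0, 0, np.float64(0.101), 0.35], [15.3, 13.3, -1.2, 0, 0, np.float64(0.101), 0.35], [17.0, 11.2, -1.2, 0, 0, np.float64(0.101), 0.35], [18.3, 8.8, -1.2, 0, 0, np.float64(0.101), 0.35], [19.4, 6.3, -1.2, 0, 0, np.float64(0.101), 0.35], [20.1, 3.7, -1.2, 0, 0, np.float64(0.101), 0.35], [20.5, 1.0, -1.2, 0, 0, np.float64(0.101), 0.35]]
```

Request:
{"op": "step_arm", "data": {
  "plan": [
    [[-9,18,-2,0,0,0.101,0.35],[-6.5,19,-2,0,0,0.101,0.35],[-4,19.5,-2,0,0,0.101,0.35],[-1.5,20,-2,0,0,0.101,0.35],[1,20,-2,0,0,0.101,0.35],[4,19.5,-2,0,0,0.101,0.35],[6.5,19,-2,0,0,0.101,0.35],[9,18,-2,0,0,0.101,0.35]]
  ]
}}

```text
time_s: 18.42
tcp_pos: [0.6307, -0.0514, 0.2945]
orientation: [[-0.748, 0.664, 0.0], [0.664, 0.748, -0.0], [-0.001, 0.0, -1.0]]
ft_force: [0.5, 0.4, -1.4]
finger_gap: 0.0303
grip_force: 0.0
```

Request:
{"op": "step_arm", "data": {
  "plan": [
    [[11,17,0,0,0,0.101,0.35],[13.5,15,0,0,0,0.101,0.35],[15,13,0,0,0,0.101,0.35],[17,11,0,0,0,0.101,0.35],[18,9,0,0,0,0.101,0.35],[19.5,6,0,0,0,0.101,0.35],[20,3.5,0,0,0,0.101,0.35],[20.5,1,0,0,0,0.101,0.35]]
  ]
}}

```text
time_s: 19.42
tcp_pos: [0.6336, 0.1101, 0.2945]
orientation: [[-0.037, 0.999, 0.001], [0.999, 0.037, -0.0], [-0.0, 0.001, -1.0]]
ft_force: [0.7, 0.3, 0.9]
finger_gap: 0.0307
grip_force: 0.0
```

Request:
{"op": "step_arm", "data": {
  "plan": [
    [[0,0,0,0,0,0,0.35],[0,0,0,0,0,0,0.35]]
  ]
}}

```text
time_s: 19.68
tcp_pos: [0.6336, 0.1088, 0.2943]
orientation: [[-0.042, 0.999, 0.0], [0.999, 0.042, -0.001], [-0.001, 0.0, -1.0]]
ft_force: [0.2, -0.0, -0.0]
finger_gap: 0.0306
grip_force: 0.0
```

Run:
```python
from h import *
st(); go([.6338,.1099,.168],.045,4,polar=False,grip=.35)
t=snap('top','t3.png'); s=snap('side','s3.png')
a=cv2.resize(cv2.imread('pics/t3.png')[120:240,150:310],None,fx=5,fy=5,interpolation=cv2.INTER_CUBIC)[:,:395]
b=cv2.resize(cv2.imread('pics/t3.png')[130:240,295:375],None,fx=5,fy=5,interpolation=cv2.INTER_CUBIC)
c=np.zeros((600,795,3),np.uint8); c[:,:395]=a; c[:550,395:795]=b; cv2.imwrite('pics/t3c.png',cv2.resize(cv2.imread('pics/t3.png')[120:240,215:375],None,fx=5,fy=5,interpolation=cv2.INTER_CUBIC))
```

```text
19.675 [0.6336 0.1088 0.2943] F [ 0.2 -0.  -0. ] gap 0.030587141596388555 0.0 q [ 0.06  0.37  1.31 -0.    1.46  0.02]
[[-0.042  0.999  0.   ]
 [ 0.999  0.042 -0.001]
 [-0.001  0.    -1.   ]]
q6 end 0.1266913805896358 dphi 0.0029895435579299565
[[0.3, 0.1, 31.6, 0, 0, np.float64(-0.001), 0.35], [0.3, 0.1, 31.6, 0, 0, np.float64(-0.001), 0.35], [0.3, 0.1, 31.6, 0, 0, np.float64(-0.001), 0.35], [0.3, 0.1, 31.6, 0, 0, np.float64(-0.001), 0.35]]
```

View pics/t3c.png

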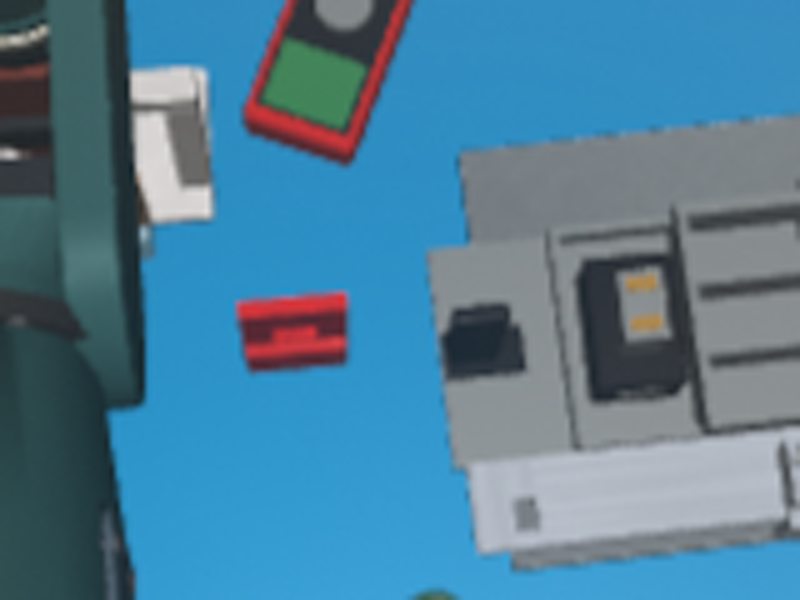

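Request:
{"op": "step_arm", "data": {
  "plan": [
    [[0.5,0,40,0,0,0,0.35],[0.5,0,40,0,0,0,0.35],[0,0,30,0,0,0,0.35],[0,0,16,0,0,0,0.35],[0,0,0,0,0,0,0.35],[0,0,0,0,0,0,0],[0,0,0,0,0,0,0],[0,0,0,0,0,0,0]]
  ],
  "force": 25
}}

```text
time_s: 20.78
tcp_pos: [0.6343, 0.1104, 0.1693]
orientation: [[-0.04, 0.999, 0.002], [0.999, 0.04, 0.0], [-0.0, 0.002, -1.0]]
ft_force: [-0.4, -1.0, 3.2]
finger_gap: 0.0099
grip_force: 25.0
```

Request:
{"op": "step_arm", "data": {
  "plan": [
    [[0,0,0,0,0,0,0],[0,0,-4,0,0,0,0],[0,0,-5,0,0,0,0],[0,0,-5,0,0,0,0],[0,0,0,0,0,0,0],[0,0,0,0,0,0,0]]
  ]
}}

```text
time_s: 21.52
tcp_pos: [0.6334, 0.1104, 0.182]
orientation: [[-0.04, 0.999, -0.0], [0.999, 0.04, -0.0], [-0.0, -0.0, -1.0]]
ft_force: [-1.0, 0.1, -1.2]
finger_gap: 0.0101
grip_force: 25.0
```

Request:
{"op": "step_arm", "data": {
  "plan": [
    [[0,0,-1.5,0,0,0,0],[0,-15,0,0,0,0,0],[0,-18,0,0,0,0,0],[0,-18,0,0,0,0,0],[0,-18,0,0,0,0,0],[0,-18,0,0,0,0,0],[0,0,0,0,0,0,0],[0,0,0,0,0,0,0]]
  ]
}}

```text
time_s: 22.52
tcp_pos: [0.547, 0.1069, 0.1839]
orientation: [[-0.04, 0.999, 0.001], [0.999, 0.04, -0.0], [-0.0, 0.001, -1.0]]
ft_force: [-0.3, 0.0, -0.7]
finger_gap: 0.0097
grip_force: 25.0
```

Run:
```python
from h import *
st()
w=cab(.042,-.0176); print(w); p=r.get_obs()['tcp_pos']
go([w[0],w[1],.26],.085,8,polar=True,start=([p[0],p[1],.26],.045),grip=0)
```

```text
22.525 [0.547  0.1069 0.1839] F [-0.3  0.  -0.7] gap 0.009673880744224934 24.9992036819458 q [ 0.07  0.34  1.65 -0.    1.15  0.03]
[[-0.04   0.999  0.001]
 [ 0.999  0.04  -0.   ]
 [-0.     0.001 -1.   ]]
[ 0.63764257 -0.28347076  0.        ]
q6 end -0.5033213135070373 dphi 0.04000000000000001
[[-41.1, 22.2, 0.0, 0, 0, -0.005, 0], [-44.1, 18.8, 0.0, 0, 0, -0.005, 0], [-46.8, 15.1, 0.0, 0, 0, -0.005, 0], [-49.2, 11.1, 0.0, 0, 0, -0.005, 0], [-51.2, 6.7, 0.0, 0, 0, -0.005, 0], [-52.9, 2.1, 0.0, 0, 0, -0.005, 0], [-54.2, -2.7, 0.0, 0, 0, -0.005, 0], [-55.0, -7.7, 0.0, 0, 0, -0.005, 0]]
```

Request:
{"op": "step_arm", "data": {
  "plan": [
    [[0,0,-38,0,0,0,0],[0,0,-38,0,0,0,0],[-41,22,0,0,0,-0.005,0],[-44,19,0,0,0,-0.005,0],[-47,15,0,0,0,-0.005,0],[-49,11,0,0,0,-0.005,0],[-51,7,0,0,0,-0.005,0],[-53,2,0,0,0,-0.005,0]]
  ]
}}

```text
time_s: 23.52
tcp_pos: [0.6388, -0.176, 0.2595]
orientation: [[-0.07, 0.998, 0.001], [0.998, 0.07, -0.0], [-0.0, 0.001, -1.0]]
ft_force: [0.4, -0.2, -0.8]
finger_gap: 0.0101
grip_force: 25.0
```

Request:
{"op": "step_arm", "data": {
  "plan": [
    [[-54,-3,0,0,0,-0.005,0],[-45,-6,0,0,0,-0.005,0],[-10,-2,0,0,0,0,0],[0,0,0,0,0,0,0],[0,0,0,0,0,0,0]]
  ]
}}

```text
time_s: 24.15
tcp_pos: [0.6349, -0.2821, 0.2596]
orientation: [[-0.081, 0.997, -0.0], [0.997, 0.081, 0.001], [0.001, -0.0, -1.0]]
ft_force: [-1.2, 0.1, -1.0]
finger_gap: 0.0101
grip_force: 25.0
```

Run:
```python
from h import *
st()
w=cab(.042,-.0176)
go([w[0],w[1],.13],.085,4,polar=False,grip=0)
```

```text
24.15 [ 0.6349 -0.2821  0.2596] F [-1.2  0.1 -1. ] gap 0.01013668165326629 24.99940663576126 q [-0.52  0.47  1.24  0.    1.43 -0.6 ]
[[-0.081  0.997 -0.   ]
 [ 0.997  0.081  0.001]
 [ 0.001 -0.    -1.   ]]
q6 end -0.5033213135070373 dphi 0.0039122917346426644
[[-0.4, 0.7, 32.4, 0, 0, np.float64(-0.001), 0], [-0.4, 0.7, 32.4, 0, 0, np.float64(-0.001), 0], [-0.4, 0.7, 32.4, 0, 0, np.float64(-0.001), 0], [-0.4, 0.7, 32.4, 0, 0, np.float64(-0.001), 0]]
```

Request:
{"op": "step_arm", "data": {
  "plan": [
    [[-1.5,2.5,35,0,0,-0.004,0],[0,0,35,0,0,0,0],[0,0,30,0,0,0,0],[0,0,8,0,0,0,0],[0,0,0,0,0,0,0],[0,0,0,0,0,0,0]]
  ]
}}

```text
time_s: 24.9
tcp_pos: [0.6384, -0.285, 0.1535]
orientation: [[-0.084, 0.996, 0.002], [0.996, 0.084, -0.001], [-0.002, 0.002, -1.0]]
ft_force: [-0.6, -0.8, -1.2]
finger_gap: 0.0099
grip_force: 25.0
```

Run:
```python
from h import *
st()
o=r.get_obs(); print(tocab(o['tcp_pos'])*1e3)
t=snap('top','t4.png'); s=snap('side','s4.png')
a=cv2.resize(cv2.imread('pics/s4.png')[190:290,290:420],None,fx=6,fy=6,interpolation=cv2.INTER_CUBIC)
cv2.imwrite('pics/s4c.png',a)
```

```text
24.9 [ 0.6384 -0.285   0.1535] F [-0.6 -0.8 -1.2] gap 0.00993795935057654 24.999364614486694 q [-0.52  0.56  1.35 -0.    1.23 -0.6 ]
[[-0.084  0.996  0.002]
 [ 0.996  0.084 -0.001]
 [-0.002  0.002 -1.   ]]
[ 42.57990718 -19.19530691]
```

View pics/s4c.png

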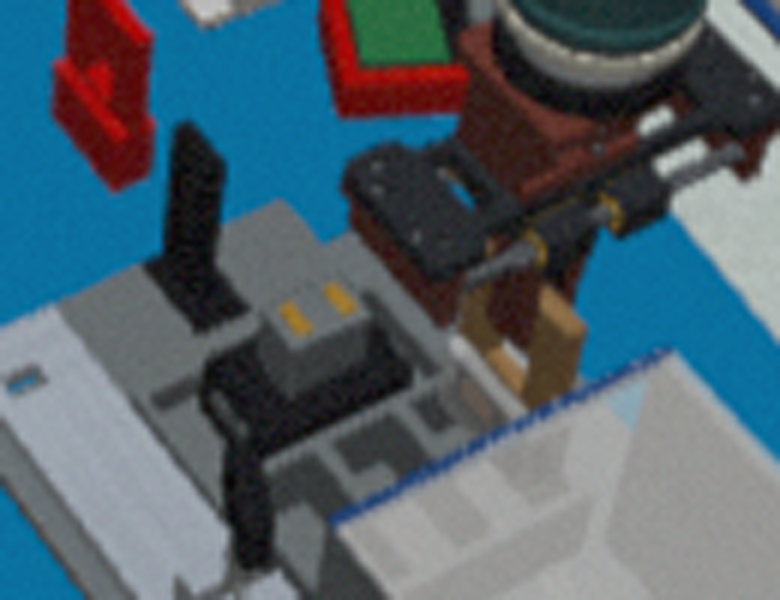

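Request:
{"op": "step_arm", "data": {
  "plan": [
    [[0.5,-0.5,8,0,0,0,0],[0.5,0,8,0,0,0,0],[0,0,8,0,0,0,0],[0,0,4,0,0,0,0],[0,0,0,0,0,0,0]]
  ]
}}

```text
time_s: 25.62
tcp_pos: [0.6363, -0.2838, 0.123]
orientation: [[-0.084, 0.996, -0.001], [0.996, 0.084, 0.0], [0.001, -0.001, -1.0]]
ft_force: [0.7, 0.3, 0.1]
finger_gap: 0.0101
grip_force: 25.0
```

Request:
{"op": "step_arm", "data": {
  "plan": [
    [[0,0.5,8,0,0,0,0],[0,0,7,0,0,0,0],[0,0,3.5,0,0,0,0],[0,0,0,0,0,0,0]]
  ]
}}

```text
time_s: 26.12
tcp_pos: [0.6369, -0.2837, 0.1047]
orientation: [[-0.084, 0.996, -0.001], [0.996, 0.084, 0.0], [0.0, -0.001, -1.0]]
ft_force: [-0.2, 0.2, -1.5]
finger_gap: 0.0099
grip_force: 25.0
```

Release, then go for the peg-2 pack.

Request:
{"op": "step_arm", "data": {
  "plan": [
    [[0,0,1,0,0,0,0],[0,0,0,0,0,0,0],[0,0,0,0,0,0,0.3],[0,0,0,0,0,0,0.3],[0,0,-40,0,0,0,0.3],[0,0,-60,0,0,0,0.3],[0,0,-60,0,0,0,0.35],[0,0,-30,0,0,0,0.35]]
  ]
}}

```text
time_s: 27.12
tcp_pos: [0.6385, -0.2846, 0.299]
orientation: [[-0.084, 0.996, 0.005], [0.996, 0.084, -0.003], [-0.004, 0.005, -1.0]]
ft_force: [0.4, -0.3, -0.9]
finger_gap: 0.031
grip_force: 0.0
```

Run:
```python
from h import *
st(); go([.6294,.1952,.295],.045,10,polar=True,grip=.35)
```

```text
27.125 [ 0.6385 -0.2846  0.299 ] F [ 0.4 -0.3 -0.9] gap 0.031039417879633716 0.0 q [-0.52  0.45  1.17 -0.    1.51 -0.6 ]
[[-0.084  0.996  0.005]
 [ 0.996  0.084 -0.003]
 [-0.004  0.005 -1.   ]]
q6 end 0.255730323620757 dphi -0.03905060945812029
[[46.6, 19.0, 0.4, 0, 0, np.float64(0.004), 0.35], [47.6, 15.3, 0.4, 0, 0, np.float64(0.004), 0.35], [48.4, 11.6, 0.4, 0, 0, np.float64(0.004), 0.35], [48.9, 7.8, 0.4, 0, 0, np.float64(0.004), 0.35], [49.0, 4.0, 0.4, 0, 0, np.float64(0.004), 0.35], [48.9, 0.3, 0.4, 0, 0, np.float64(0.004), 0.35], [48.5, -3.4, 0.4, 0, 0, np.float64(0.004), 0.35], [47.8, -7.1, 0.4, 0, 0, np.float64(0.004), 0.35]]
[[46.8, -10.6, 0.4, 0, 0, np.float64(0.004), 0.35], [45.6, -14.1, 0.4, 0, 0, np.float64(0.004), 0.35]]
```

Request:
{"op": "step_arm", "data": {
  "plan": [
    [[46.5,19,0.5,0,0,0.004,0.35],[47.5,15.5,0.5,0,0,0.004,0.35],[48.5,11.5,0.5,0,0,0.004,0.35],[49,8,0.5,0,0,0.004,0.35],[49,4,0.5,0,0,0.004,0.35],[49,0,0.5,0,0,0.004,0.35],[48.5,-3.5,0.5,0,0,0.004,0.35],[48,-7,0.5,0,0,0.004,0.35]]
  ]
}}

```text
time_s: 28.12
tcp_pos: [0.6573, 0.1068, 0.2903]
orientation: [[-0.052, 0.999, 0.0], [0.999, 0.052, 0.0], [-0.0, 0.0, -1.0]]
ft_force: [1.3, 1.0, 0.4]
finger_gap: 0.0307
grip_force: 0.0
```

Request:
{"op": "step_arm", "data": {
  "plan": [
    [[47,-10.5,0,0,0,0.004,0.35],[45.5,-14,0,0,0,0.004,0.35],[0,0,0,0,0,0,0.35],[0,0,0,0,0,0,0.35]]
  ]
}}

```text
time_s: 28.62
tcp_pos: [0.6286, 0.196, 0.2903]
orientation: [[-0.045, 0.999, 0.001], [0.999, 0.045, -0.001], [-0.001, 0.0, -1.0]]
ft_force: [0.2, 0.1, -0.1]
finger_gap: 0.0306
grip_force: 0.0
```

Run:
```python
from h import *
st(); go([.6294,.1952,.168],.045,4,polar=False,grip=.35)
```

```text
28.625 [0.6286 0.196  0.2903] F [ 0.2  0.1 -0.1] gap 0.030598941315610865 0.0 q [ 0.2   0.4   1.28 -0.    1.46  0.15]
[[-0.045  0.999  0.001]
 [ 0.999  0.045 -0.001]
 [-0.001  0.    -1.   ]]
q6 end 0.255730323620757 dphi 0.00042833207054947253
[[-0.2, 0.2, 30.6, 0, 0, np.float64(-0.0), 0.35], [-0.2, 0.2, 30.6, 0, 0, np.float64(-0.0), 0.35], [-0.2, 0.2, 30.6, 0, 0, np.float64(-0.0), 0.35], [-0.2, 0.2, 30.6, 0, 0, np.float64(-0.0), 0.35]]
```

Request:
{"op": "step_arm", "data": {
  "plan": [
    [[-0.5,0.5,40,0,0,0,0.35],[0,0,40,0,0,0,0.35],[0,0,30,0,0,0,0.35],[0,0,11.5,0,0,0,0.35],[0,0,0,0,0,0,0.35],[0,0,0,0,0,0,0],[0,0,0,0,0,0,0],[0,0,0,0,0,0,0]]
  ],
  "force": 25
}}

```text
time_s: 29.62
tcp_pos: [0.6296, 0.196, 0.1699]
orientation: [[-0.044, 0.999, 0.002], [0.999, 0.044, 0.0], [0.0, 0.002, -1.0]]
ft_force: [0.2, -0.3, 2.1]
finger_gap: 0.0098
grip_force: 25.0
```

Request:
{"op": "step_arm", "data": {
  "plan": [
    [[0,0,0,0,0,0,0],[0,0,-4,0,0,0,0],[0,0,-5,0,0,0,0],[0,0,-5.5,0,0,0,0],[0,0,0,0,0,0,0],[0,0,0,0,0,0,0]]
  ]
}}

```text
time_s: 30.38
tcp_pos: [0.6288, 0.1958, 0.1831]
orientation: [[-0.044, 0.999, -0.0], [0.999, 0.044, -0.0], [-0.0, -0.0, -1.0]]
ft_force: [0.9, -0.6, -0.6]
finger_gap: 0.0099
grip_force: 25.0
```

Request:
{"op": "step_arm", "data": {
  "plan": [
    [[0,0,-1,0,0,0,0],[0,-15,0,0,0,0,0],[0,-18,0,0,0,0,0],[0,-18,0,0,0,0,0],[0,-18,0,0,0,0,0],[0,-18,0,0,0,0,0],[0,0,0,0,0,0,0],[0,0,0,0,0,0,0]]
  ]
}}

```text
time_s: 31.38
tcp_pos: [0.5424, 0.1921, 0.1844]
orientation: [[-0.044, 0.999, 0.001], [0.999, 0.044, 0.0], [0.0, 0.001, -1.0]]
ft_force: [-0.3, 0.5, -0.7]
finger_gap: 0.0099
grip_force: 25.0
```

Run:
```python
from h import *
st()
w=cab(-.046,-.0176); print(w); p=r.get_obs()['tcp_pos']
go([w[0],w[1],.265],.085,11,polar=True,start=([p[0],p[1],.265],.045),grip=0)
```

```text
31.375 [0.5424 0.1921 0.1844] F [-0.3  0.5 -0.7] gap 0.009943972681917403 24.999754428863525 q [ 0.22  0.36  1.61 -0.    1.17  0.18]
[[-0.044  0.999  0.001]
 [ 0.999  0.044  0.   ]
 [ 0.     0.001 -1.   ]]
[ 0.54996027 -0.29094175  0.        ]
q6 end -0.571595693240404 dphi 0.04000000000000001
[[-40.9, 15.2, 0.0, 0, 0, -0.004, 0], [-42.3, 12.0, 0.0, 0, 0, -0.004, 0], [-43.4, 8.6, 0.0, 0, 0, -0.004, 0], [-44.3, 5.2, 0.0, 0, 0, -0.004, 0], [-44.9, 1.7, 0.0, 0, 0, -0.004, 0], [-45.2, -1.9, 0.0, 0, 0, -0.004, 0], [-45.2, -5.5, 0.0, 0, 0, -0.004, 0], [-44.9, -9.2, 0.0, 0, 0, -0.004, 0]]
[[-44.4, -12.8, 0.0, 0, 0, -0.004, 0], [-43.5, -16.4, 0.0, 0, 0, -0.004, 0], [-42.3, -19.9, 0.0, 0, 0, -0.004, 0]]
```

Request:
{"op": "step_arm", "data": {
  "plan": [
    [[0,0,-40,0,0,0,0],[0,0,-40,0,0,0,0],[-41,15,0,0,0,-0.004,0],[-42.5,12,0,0,0,-0.004,0],[-43.5,8.5,0,0,0,-0.004,0],[-44.5,5,0,0,0,-0.004,0],[-45,2,0,0,0,-0.004,0],[-45,-2,0,0,0,-0.004,0]]
  ]
}}

```text
time_s: 32.38
tcp_pos: [0.5977, -0.0691, 0.2641]
orientation: [[-0.068, 0.998, 0.001], [0.998, 0.068, -0.0], [-0.0, 0.001, -1.0]]
ft_force: [1.3, 0.6, -0.7]
finger_gap: 0.0099
grip_force: 25.0
```

Request:
{"op": "step_arm", "data": {
  "plan": [
    [[-45,-5.5,0,0,0,-0.004,0],[-45,-9,0,0,0,-0.004,0],[-44.5,-13,0,0,0,-0.004,0],[-43.5,-16.5,0,0,0,-0.004,0],[-42,-20,0,0,0,-0.004,0],[0,0,0,0,0,0,0],[0,0,0,0,0,0,0]]
  ]
}}

```text
time_s: 33.25
tcp_pos: [0.5498, -0.2915, 0.264]
orientation: [[-0.087, 0.996, 0.0], [0.996, 0.087, 0.001], [0.001, 0.0, -1.0]]
ft_force: [-0.3, -0.1, -1.1]
finger_gap: 0.0103
grip_force: 25.0
```

Run:
```python
from h import *
st()
w=cab(-.046,-.0176)
go([w[0],w[1],.153],.085,4,polar=False,grip=0)
```

```text
33.25 [ 0.5498 -0.2915  0.264 ] F [-0.3 -0.1 -1.1] gap 0.010328366087679083 24.99990999698639 q [-0.6   0.36  1.41  0.    1.38 -0.69]
[[-0.087  0.996  0.   ]
 [ 0.996  0.087  0.001]
 [ 0.001  0.    -1.   ]]
q6 end -0.571595693240404 dphi -0.002163496260647449
[[0.1, 0.0, 27.8, 0, 0, np.float64(0.001), 0], [0.1, 0.0, 27.8, 0, 0, np.float64(0.001), 0], [0.1, 0.0, 27.8, 0, 0, np.float64(0.001), 0], [0.1, 0.0, 27.8, 0, 0, np.float64(0.001), 0]]
```

Request:
{"op": "step_arm", "data": {
  "plan": [
    [[0.5,0,35,0,0,0,0],[0,0,35,0,0,0,0],[0,0,30,0,0,0,0],[0,0,11,0,0,0,0],[0,0,0,0,0,0,0],[0,0,0,0,0,0,0]]
  ]
}}

```text
time_s: 34.0
tcp_pos: [0.5506, -0.2913, 0.1546]
orientation: [[-0.088, 0.996, 0.002], [0.996, 0.088, -0.001], [-0.001, 0.002, -1.0]]
ft_force: [0.5, 0.4, -0.7]
finger_gap: 0.0098
grip_force: 25.0
```

Request:
{"op": "step_arm", "data": {
  "plan": [
    [[0,0,8,0,0,0,0],[0,0,8,0,0,0,0],[0,0,8,0,0,0,0],[0,0,4,0,0,0,0],[0,0,0,0,0,0,0]]
  ]
}}

```text
time_s: 34.62
tcp_pos: [0.5492, -0.2909, 0.1246]
orientation: [[-0.088, 0.996, -0.001], [0.996, 0.088, 0.0], [0.001, -0.001, -1.0]]
ft_force: [-0.0, -0.5, -0.5]
finger_gap: 0.0099
grip_force: 25.0
```

Request:
{"op": "step_arm", "data": {
  "plan": [
    [[0,0,8,0,0,0,0],[0,0,8,0,0,0,0],[0,0,4,0,0,0,0],[0,0,0,0,0,0,0],[0,0,0,0,0,0,0.3],[0,0,0,0,0,0,0.3]]
  ]
}}

```text
time_s: 35.38
tcp_pos: [0.5498, -0.2912, 0.1056]
orientation: [[-0.088, 0.996, 0.001], [0.996, 0.088, -0.001], [-0.001, 0.001, -1.0]]
ft_force: [0.0, 0.2, -0.3]
finger_gap: 0.0247
grip_force: 0.0
```

Request:
{"op": "step_arm", "data": {
  "plan": [
    [[0,0,-40,0,0,0,0.3],[0,0,-60,0,0,0,0.3],[0,0,-60,0,0,0,0.3],[60,0,0,0,0,0,0.45],[60,0,0,0,0,0,0.45],[60,45,0,0,0,0,0.45],[0,0,0,0,0,0,0.45],[0,0,0,0,0,0,0.45]]
  ]
}}

```text
time_s: 36.38
tcp_pos: [0.5718, -0.1186, 0.2653]
orientation: [[-0.089, 0.996, -0.0], [0.996, 0.089, -0.001], [-0.001, -0.0, -1.0]]
ft_force: [0.7, 0.0, 0.5]
finger_gap: 0.0395
grip_force: 0.0
```

Run:
```python
from h import *
st()
w=cab(-.003,.1606); print(w)
go([w[0],w[1],.265],.085,2,polar=False,grip=.45)
t=snap('top','t5.png'); s=snap('side','s5.png')
a=cv2.resize(cv2.imread('pics/t5.png')[125:230,295:400],(450,450),interpolation=cv2.INTER_CUBIC)
b=cv2.resize(cv2.imread('pics/s5.png')[190:320,290:390],(346,450),interpolation=cv2.INTER_CUBIC)
cv2.imwrite('pics/t5c.png',np.hstack([a,b]))
```

```text
36.375 [ 0.5718 -0.1186  0.2653] F [0.7 0.  0.5] gap 0.03946051967022077 0.0 q [-0.32  0.3   1.49 -0.    1.35 -0.41]
[[-0.089  0.996 -0.   ]
 [ 0.996  0.089 -0.001]
 [-0.001 -0.    -1.   ]]
[ 0.57767626 -0.10973451  0.        ]
q6 end -0.27272188363186556 dphi -0.00410793721397322
[[4.1, 3.3, 0.2, 0, 0, np.float64(0.002), 0.45], [4.1, 3.3, 0.2, 0, 0, np.float64(0.002), 0.45]]
```

View pics/t5c.png

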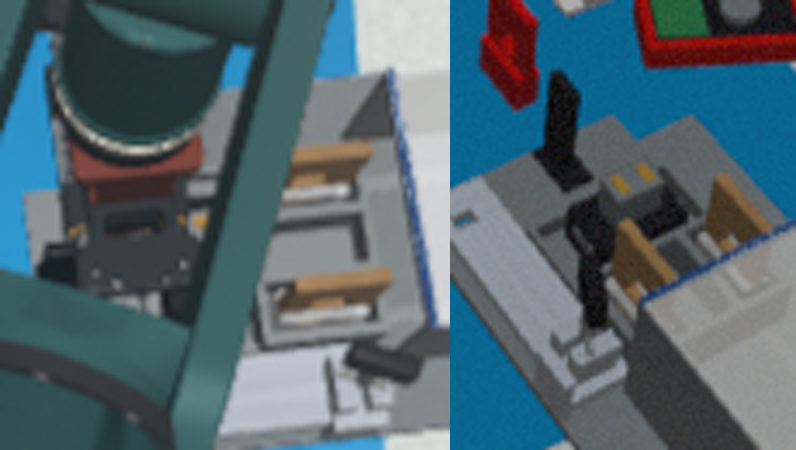

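Request:
{"op": "step_arm", "data": {
  "plan": [
    [[4,4,0,0,0,0,0.45],[4,3,0,0,0,0.003,0.45],[0,0,50,0,0,0,0.45],[0,0,50,0,0,0,0.45],[0,0,50,0,0,0,0.45],[0,0,28,0,0,0,0.45],[0,0,0,0,0,0,0.45],[0,0,0,0,0,0,0.45]]
  ],
  "force": 35
}}

```text
time_s: 37.48
tcp_pos: [0.5792, -0.1102, 0.0883]
orientation: [[-0.085, 0.996, 0.002], [0.996, 0.085, -0.001], [-0.001, 0.002, -1.0]]
ft_force: [0.7, 0.3, 0.2]
finger_gap: 0.0396
grip_force: 0.0
```

Request:
{"op": "step_arm", "data": {
  "plan": [
    [[0,0,0,0,0,0,0],[0,0,0,0,0,0,0],[0,0,0,0,0,0,0],[0,0,0,0,0,0,0],[0,0,0,0,0,0,0]]
  ]
}}

```text
time_s: 38.1
tcp_pos: [0.5776, -0.11, 0.0878]
orientation: [[-0.086, 0.996, -0.001], [0.996, 0.086, -0.001], [-0.001, -0.001, -1.0]]
ft_force: [-3.5, 0.1, 5.8]
finger_gap: 0.0116
grip_force: 35.0
```

Request:
{"op": "step_arm", "data": {
  "plan": [
    [[-6,0,0,0,0,0,0],[-12,0,0,0,0,0,0],[-18,0,0,0,0,0,0],[-22,0,0,0,0,0,0],[-22,0,0,0,0,0,0],[-22,0,0,0,0,0,0],[-22,0,0,0,0,0,0],[-18,0,0,0,0,0,0]]
  ]
}}

```text
time_s: 39.1
tcp_pos: [0.5909, -0.2513, 0.0879]
orientation: [[-0.085, 0.996, 0.001], [0.996, 0.085, 0.001], [0.001, 0.001, -1.0]]
ft_force: [2.5, 4.8, 5.6]
finger_gap: 0.0118
grip_force: 35.0
```

Request:
{"op": "step_arm", "data": {
  "plan": [
    [[-12,0,0,0,0,0,0],[-8,0,0,0,0,0,0],[-5,0,0,0,0,0,0],[-3,0,0,0,0,0,0],[-2,0,0,0,0,0,0],[0,0,0,0,0,0,0],[0,0,0,0,0,0,0]]
  ]
}}

```text
time_s: 39.98
tcp_pos: [0.5935, -0.2793, 0.0878]
orientation: [[-0.085, 0.996, 0.001], [0.996, 0.085, 0.002], [0.002, 0.001, -1.0]]
ft_force: [1.8, 8.6, 7.1]
finger_gap: 0.0116
grip_force: 35.0
```

Run:
```python
from h import *
o=r.get_obs(); print(tocab(o['tcp_pos'])*1e3, o['ft_force'])
```

```text
[-1.65106335 -9.69061058] [1.83089389 8.63911674 7.1354348 ]
```

Request:
{"op": "step_arm", "data": {
  "plan": [
    [[-2,0,0,0,0,0,0],[-1,0,0,0,0,0,0],[0,0,0,0,0,0,0],[0,0,0,0,0,0,0]]
  ]
}}

```text
time_s: 40.48
tcp_pos: [0.5934, -0.2794, 0.0878]
orientation: [[-0.085, 0.996, 0.0], [0.996, 0.085, 0.007], [0.007, 0.001, -1.0]]
ft_force: [1.5, 17.5, 10.6]
finger_gap: 0.0117
grip_force: 35.0
```

Request:
{"op": "step_arm", "data": {
  "plan": [
    [[3,0,0,0,0,0,0],[0,0,0,0,0,0,0.4],[0,0,0,0,0,0,0.4],[0,0,-45,0,0,0,0.4],[0,0,-60,0,0,0,0.4],[0,0,-55,0,0,0,0.4],[0,0,0,0,0,0,0.4]]
  ]
}}

```text
time_s: 41.35
tcp_pos: [0.5954, -0.2836, 0.2527]
orientation: [[-0.084, 0.996, 0.008], [0.996, 0.084, -0.006], [-0.006, 0.008, -1.0]]
ft_force: [0.7, -0.2, -0.7]
finger_gap: 0.0351
grip_force: 0.0
```

Run:
```python
from h import *
st(); go([.4923,-.3032,.246],-.323,4,polar=False,grip=.4)
t=snap('top','t6.png'); s=snap('side','s6.png')
b=cv2.resize(cv2.imread('pics/s6.png')[210:330,270:430],None,fx=4.8,fy=4.8,interpolation=cv2.INTER_CUBIC)
cv2.imwrite('pics/s6c.png',b)
```

```text
41.35 [ 0.5954 -0.2836  0.2527] F [ 0.7 -0.2 -0.7] gap 0.03511240415696313 0.0 q [-0.55  0.42  1.34 -0.    1.37 -0.63]
[[-0.084  0.996  0.008]
 [ 0.996  0.084 -0.006]
 [-0.006  0.008 -1.   ]]
q6 end -0.22901756820185343 dphi -0.407216789375156
[[-2.7, -26.1, 1.7, 0, 0, np.float64(0.102), 0.4], [-5.4, -25.7, 1.7, 0, 0, np.float64(0.102), 0.4], [-7.9, -25.0, 1.7, 0, 0, np.float64(0.102), 0.4], [-10.4, -24.1, 1.7, 0, 0, np.float64(0.102), 0.4]]
```

View pics/s6c.png

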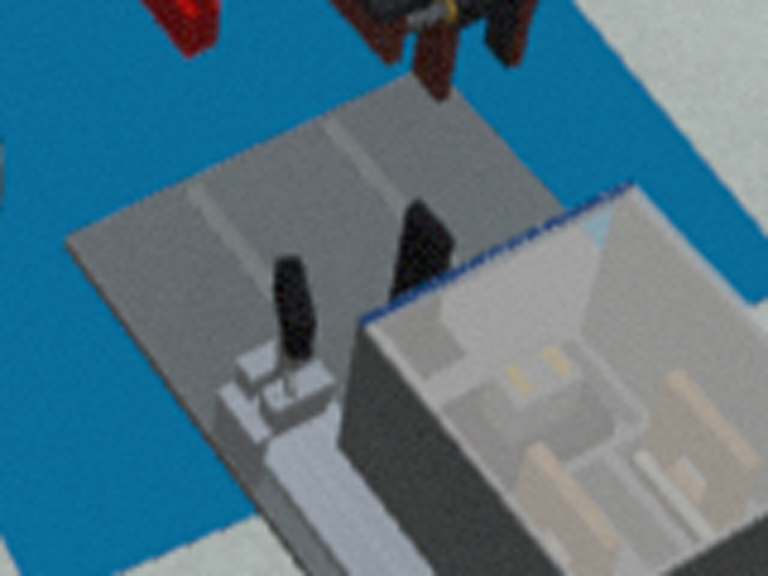

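Request:
{"op": "step_arm", "data": {
  "plan": [
    [[-2.5,-26,1.5,0,0,0.102,0.4],[-5.5,-25.5,1.5,0,0,0.102,0.4],[-8,-25,1.5,0,0,0.102,0.4],[-10.5,-24,1.5,0,0,0.102,0.4],[0,0,0,0,0,0,0.4],[0,0,0,0,0,0,0.4]]
  ]
}}

```text
time_s: 42.2
tcp_pos: [0.49, -0.3007, 0.2401]
orientation: [[0.316, 0.949, -0.001], [0.949, -0.316, 0.001], [0.001, -0.001, -1.0]]
ft_force: [0.2, -0.1, -0.3]
finger_gap: 0.0352
grip_force: 0.0
```

Run:
```python
from h import *
st(); go([.4923,-.3032,.122],-.323,4,polar=False,grip=.4)
```

```text
42.2 [ 0.49   -0.3007  0.2401] F [ 0.2 -0.1 -0.3] gap 0.03516941009227462 0.0 q [-0.67  0.31  1.54  0.    1.29 -0.35]
[[ 0.316  0.949 -0.001]
 [ 0.949 -0.316  0.001]
 [ 0.001 -0.001 -1.   ]]
q6 end -0.22901756820185343 dphi -0.0010182072095983319
[[-0.4, 0.7, 29.5, 0, 0, np.float64(0.0), 0.4], [-0.4, 0.7, 29.5, 0, 0, np.float64(0.0), 0.4], [-0.4, 0.7, 29.5, 0, 0, np.float64(0.0), 0.4], [-0.4, 0.7, 29.5, 0, 0, np.float64(0.0), 0.4]]
```

Request:
{"op": "step_arm", "data": {
  "plan": [
    [[-1.5,1,35,0,0,0,0.4],[-1.5,1,35,0,0,0,0.4],[-0.5,1,30,0,0,0,0.4],[0,0,18,0,0,0,0.4],[0,0,0,0,0,0,0.4],[0,0,0,0,0,0,0],[0,0,0,0,0,0,0],[0,0,0,0,0,0,0]]
  ]
}}

```text
time_s: 43.2
tcp_pos: [0.4919, -0.3054, 0.1242]
orientation: [[0.317, 0.948, 0.001], [0.948, -0.317, -0.001], [-0.001, 0.001, -1.0]]
ft_force: [-2.1, 0.1, 2.9]
finger_gap: 0.0136
grip_force: 35.0
```

Request:
{"op": "step_arm", "data": {
  "plan": [
    [[0,0,0,0,0,0,0],[0,0,-3,0,0,0,0],[0,0,-4,0,0,0,0],[0,0,-1,0,0,0,0],[0,0,0,0,0,0,0]]
  ]
}}

```text
time_s: 43.82
tcp_pos: [0.4918, -0.3053, 0.131]
orientation: [[0.317, 0.948, 0.0], [0.948, -0.317, -0.0], [-0.0, 0.0, -1.0]]
ft_force: [1.6, -1.6, -8.5]
finger_gap: 0.014
grip_force: 35.0
```

Request:
{"op": "step_arm", "data": {
  "plan": [
    [[0,0.3,0,0,0,0.145,0],[0,0.3,0,0,0,0.145,0],[0,0.3,0,0,0,0.145,0],[0,0.3,0,0,0,0.145,0],[0,0.3,0,0,0,0.145,0],[0,0.3,0,0,0,0.145,0],[0,0.3,0,0,0,0.145,0],[0,0.3,0,0,0,0.145,0]]
  ]
}}

```text
time_s: 44.82
tcp_pos: [0.4938, -0.308, 0.1313]
orientation: [[0.997, 0.083, 0.001], [0.083, -0.997, -0.002], [0.001, 0.002, -1.0]]
ft_force: [1.8, -4.2, -8.3]
finger_gap: 0.0141
grip_force: 35.1
```

Request:
{"op": "step_arm", "data": {
  "plan": [
    [[0,0,0,0,0,0,0],[0,0,3,0,0,0,0],[0,0,5,0,0,0,0],[0,0,5,0,0,0,0],[0,0,0,0,0,0,0]]
  ]
}}

```text
time_s: 45.45
tcp_pos: [0.4939, -0.308, 0.1182]
orientation: [[0.996, 0.091, 0.001], [0.091, -0.996, -0.002], [0.001, 0.002, -1.0]]
ft_force: [1.8, -5.5, -5.3]
finger_gap: 0.0141
grip_force: 35.0
```

Request:
{"op": "step_arm", "data": {
  "plan": [
    [[0,0,5,0,0,0,0],[0,0,3,0,0,0,0],[0,0,0,0,0,0,0],[0,0,0,0,0,0,0.4],[0,0,0,0,0,0,0.4],[0,0,0,0,0,0,0.4],[0,0,-40,0,0,0,0.4],[0,0,-60,0,0,0,0.4]]
  ]
}}

```text
time_s: 46.45
tcp_pos: [0.4917, -0.3054, 0.2094]
orientation: [[0.996, 0.088, -0.004], [0.088, -0.996, 0.004], [-0.004, -0.004, -1.0]]
ft_force: [1.2, -0.4, -0.2]
finger_gap: 0.0352
grip_force: 0.0
```

Request:
{"op": "step_arm", "data": {
  "plan": [
    [[0,0,-60,0,0,0,0.4],[0,-60,0,0,0,0,0.4],[0,-60,0,0,0,0,0.4],[0,0,0,0,0,0,0.4],[0,0,0,0,0,0,0.4],[0,0,0,0,0,0,0.4]]
  ]
}}

```text
time_s: 47.2
tcp_pos: [0.483, -0.1885, 0.2701]
orientation: [[0.996, 0.087, -0.0], [0.087, -0.996, -0.0], [-0.0, 0.0, -1.0]]
ft_force: [-0.5, 0.3, -0.8]
finger_gap: 0.035
grip_force: 0.0
```

Run:
```python
from h import *
st()
t=snap('top','t7.png'); s=snap('side','s7.png')
g=cab(-.105,-.03,.124)
def ctr(im,z,w=14):
    u,v=proj(im,g).round().astype(int); m=(im['frame'][v-w:v+w,u-w:u+w].max(2)<60).astype(np.uint8); k,l,q,c=cv2.connectedComponentsWithStats(m); j=1+q[1:,4].argmax(); return q[j].tolist(),(c[j]+[u-w,v-w]).round(1)
print('now',ctr(t,0),ctr(s,0)); 
for n,f in((t,'top0'),(s,'side0')):
    n2=dict(n); n2['frame']=cv2.imread('pics/%s.png'%f)[:,:,::-1]; print('start',ctr(n2,0))
cv2.imwrite('pics/s7c.png',cv2.resize(cv2.imread('pics/s7.png')[205:335,270:430],None,fx=4.6,fy=4.6,interpolation=cv2.INTER_CUBIC))
```

```text
47.2 [ 0.483  -0.1885  0.2701] F [-0.5  0.3 -0.8] gap 0.035040237185751104 0.0 q [-0.51  0.2   1.62 -0.    1.33  0.98]
[[ 0.996  0.087 -0.   ]
 [ 0.087 -0.996 -0.   ]
 [-0.     0.    -1.   ]]
now ([9, 0, 19, 28, 305], array([387. , 209.7])) ([5, 6, 18, 16, 174], array([330.3, 276.9]))
start ([11, 6, 16, 18, 123], array([383.4, 209.6]))
start ([5, 6, 18, 16, 179], array([330.4, 277. ]))
```

View pics/s7c.png

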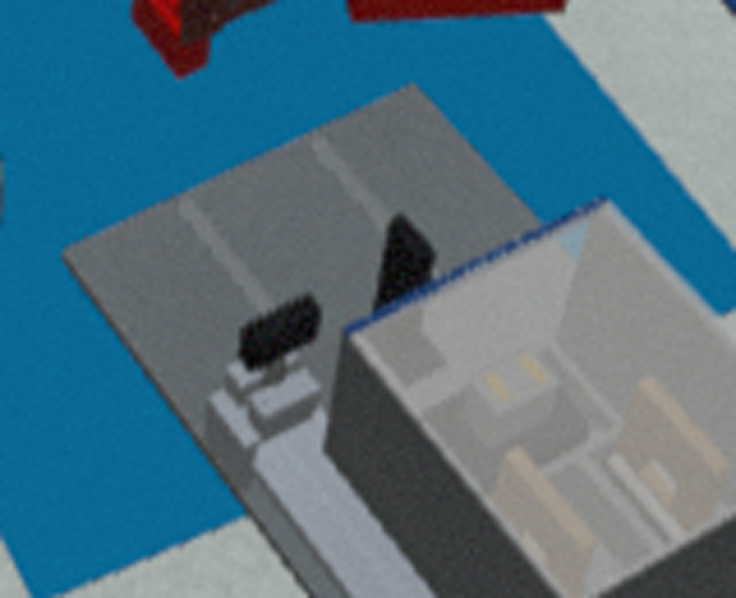

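The pin grip is back at its starting pixels (330.3, 276.9 against 330.4, 277.0). The rack is home with both packs and the battery upright.

```bash
python3 -c "
from rig import r
print(r.hand_in())"
```

```text
the job is handed in; nothing more can be done
None
```

I handed the job in at about 47 s of the 200 s. The last pictures show both packs (only two were on the stand) upright in their slots, the battery upright in the bin, the rack home and the pin down. No verdict came back from the hand-in.

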